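# Load watch cases into the wash jar

### The job

Get the watch cases ready for washing: gather the loose cases from the bench onto the scoop tray, and unscrew the jar's captive lid and swing it clear of the mouth. Then tip the tray over the jar so that every case slides into it, set the empty tray back down flat on the bench, swing the lid back over the jar and screw it fully home. Leave the vise, the screwdriver and the polish jar where they are.

Things in the scene. Friction and masses are not known exactly. Their poses are not given: they have to be found in the camera images.
- jar: clear glass wash jar, fixed to the bench on a 10 mm wooden foot (170 mm square, with a tongue under the post): outside 152 mm across, inside 140 mm, rim 110 mm above the bench, inner floor 16 mm above it. Origin: on the jar's axis at bench height. Its x axis points to the 20 mm thick, 150 mm high post that carries the lid's arm, 150 mm from the jar's axis.
- jar_mouth (a point): centre of the jar's mouth, at rim height (110 mm)
- lid_pivot (a point): the vertical axis of the lid's swing arm, at the arm's height (145 mm, arm 140 to 150 mm above the bench, 20 mm wide, 150 mm from pivot to lid axis)
- lid_arm (a joint): swing of the lid's arm about the post, rad: 0 = lid over the jar (stop), grows clockwise seen from above, up to 1.9; the mouth is fully clear from about 1.4. It stays where it is left (about 2 N at the lid). While the lid is screwed down its plug locks the arm; it is free once the lid is turned beyond about 2.6. To screw the lid on again the arm must be back within 0.03 of 0.
- lid (a joint): turn of the screw lid in its arm, rad: 0 = screwed fully home (stop), grows counter-clockwise seen from above (unscrewing) to the stop at 3.2. The lid rises 5 mm per rad. Takes about 0.15 N m and stays where it is left; it is captive and never comes off the arm. At the start it is home or barely loosened (up to 0.25).
- lid_grip (a point): point to grip the lid's wing bar, which stands on the lid's stem above the arm: black bar 70 mm long (this point's x axis), 18 mm thick (y), 32 mm high. The point is on the lid's axis, 18 mm above the bar's underside and 14 mm below its top; the bar's underside is 18 mm above the arm when the lid is home, 34 mm when unscrewed. Height above the bench 186 mm home, 202 mm unscrewed. It turns with the lid and swings with the arm. The lid is 160 mm across, under the arm.
- tray: loose aluminium scoop tray, 250 g: floor 140 mm (x) by 104 mm (y), 4 mm thick, side walls 4 mm thick up to 18 mm above the bench (inside width 96 mm), open lip at its -x end, upright wooden handle plate at its +x end. Origin: centre of the floor's underside; z up. Smooth: cases begin to slide at a tilt of about 18 to 26 degrees, lip down.
- tray_lip (a point): middle of the tray's open lip, on the floor's top face, 70 mm from the origin along -x
- tray_grip (a point): point to grip the tray's handle plate: plate 16 mm thick (tray x), 64 mm wide (tray y), its top 72 mm above the tray's underside; the point is its middle, 52 mm above the underside, 78 mm from the origin along +x. Grip it across its 16 mm thickness; pieces lying on the tray are well below the fingers.
- case1: bare steel wristwatch case, 16 mm thick: a round body 42 mm across with a strap lug block 24 mm wide through it, 56 mm from lug end to lug end (along its x), lying flat; 50 g; origin: centre of its underside (z is its own up axis). Grip it across y, 42 mm. It starts on the tray, in the corner at +x, +y beside the handle.
- case2: bare steel wristwatch case, 16 mm thick: a round body 42 mm across with a strap lug block 24 mm wide through it, 56 mm from lug end to lug end (along its x), lying flat; 50 g; origin: centre of its underside (z is its own up axis). Grip it across y, 42 mm. It starts on the bench, if present.
- case3: bare steel wristwatch case, 16 mm thick: a round body 42 mm across with a strap lug block 24 mm wide through it, 56 mm from lug end to lug end (along its x), lying flat; 50 g; origin: centre of its underside (z is its own up axis). Grip it across y, 42 mm. It starts on the bench, if present.
- case4: bare steel wristwatch case, 16 mm thick: a round body 42 mm across with a strap lug block 24 mm wide through it, 56 mm from lug end to lug end (along its x), lying flat; 50 g; origin: centre of its underside (z is its own up axis). Grip it across y, 42 mm. It starts on the bench, if present.
- vise: small bench vise on a 90 x 120 x 35 mm wooden block, 65 mm high; bystander, leave alone (origin: centre of its underside)
- screwdriver: screwdriver, 150 mm, lying on the bench; bystander, leave alone
- polish: closed round jar of polish, 48 mm across, 80 mm high; bystander, leave alone (origin: centre of its underside)
Not all that is in view belongs to the job. What is shaped like the tray but pink is not meant.

How it is judged (in metres and radians):
On the way, in this order (a step that is already met when the one before it is completed fails the run):
1. the lid is unscrewed and swung clear, and every case lies on the tray (value of joint lid_arm above 1.3 rad and x of case1 in the frame of tray between -0.072 and 0.072 m and y of case1 in the frame of tray between -0.052 and 0.052 m and z of case1 in the frame of tray between 0 and 0.045 m and x of case2 in the frame of tray between -0.072 and 0.072 m and y of case2 in the frame of tray between -0.052 and 0.052 m and z of case2 in the frame of tray between 0 and 0.045 m and x of case3 in the frame of tray between -0.072 and 0.072 m and y of case3 in the frame of tray between -0.052 and 0.052 m and z of case3 in the frame of tray between 0 and 0.045 m and x of case4 in the frame of tray between -0.072 and 0.072 m and y of case4 in the frame of tray between -0.052 and 0.052 m and z of case4 in the frame of tray between 0 and 0.045 m), for 0.2 s.
2. the tray is being tipped over the jar's mouth (angle between tray's own z axis and vertical above 0.2 rad and horizontal distance between tray_lip and jar_mouth below 0.1 m and height (world z) of tray_lip above 0.09 m).
3. every case is in the jar (horizontal distance between each of case1, case2, case3, case4 and jar_mouth below 0.072 m and height (world z) of each of case1, case2, case3, case4 below 0.1 m), for 0.2 s.
At the end, for the whole second after the job is handed in: Every case is inside the jar (below its rim), the lid's arm is back over the jar (within 0.05 rad) with the lid screwed home (within 0.2 rad of its stop), and the tray stands flat and still on the bench (all of step 3 and value of joint lid_arm below 0.05 rad and value of joint lid below 0.2 rad and angle between tray's own z axis and vertical below 0.08 rad and height (world z) of tray below 0.01 m and linear speed of tray below 0.02 m/s); the robot touches nothing.
It fails at once if the vise is disturbed (moved more than 3 cm) (distance of vise from where it was at the start of the episode above 0.03 m).
It fails at once if the screwdriver is disturbed (moved more than 3 cm) (distance of screwdriver from where it was at the start of the episode above 0.03 m).
It fails at once if the polish is disturbed (moved more than 3 cm) (distance of polish from where it was at the start of the episode above 0.03 m).
Of case2, case3, case4 only 1 to 3 are there at a start; the rules pass over those that are not, and their reading is None.
At some moment in a run one of case2, case3, case4 may be knocked a few centimetres aside while the robot is not near it.
It also fails if it takes over 210 s, if anything falls off the work surface, if the arm or the gripper's body presses on something with over 40 N, if the wrist force passes 120 N, or if a joint passes its speed limit or range.

### The arm

A 6-joint arm with a two-finger parallel gripper is mounted at the origin on the work surface. World frame = base frame: x ahead of the robot, y to its left, z up, the work surface at z = 0. Lengths are in mm, angles in rad, forces in N, time in s.
With the tool pointing down it reaches from about 275 to 750 mm from the base axis. Payload 10.2 kg.
Tool frame: the origin (TCP) lies between the finger pads; the fingertips stand 22 mm ahead of it and the grasp point (between the pads) lies 3 mm ahead of it (ctrl.nose_length is the distance from the TCP to the fingertips, in mm); y points along the fingers, z is the direction in which the jaws open and shut, and the axes are right-handed (so a half turn about y gives the same grasp; the last joint's range is limited). The gripper opens to 85 mm and grips with 20 to 120 N. Pads are 22 mm wide; open, the fingers measure 114 mm over their backs; the gripper's body (76 mm by 85 mm) begins 54 mm behind the grasp point. The pads swing forward as they close: fully open they stand 13 mm farther back than shut.
Start: joints at [-1.404, 0.313, 1.498, -0, 1.331, -0.223], TCP at [199.49, -485.629, 253.294] pointing down, gripper open.
Joint ranges: [-2.94, 2.94], [-0.97, 2.17], [0.19, 2.56], [-1.23, 4.37], [0.02, 3.11], [-2.88, 2.88]. Speed limits (rad/s): [2.39, 2.39, 3.01, 3.14, 3.14, 3.14].

### API

Orientations are given as a unit quaternion [w, x, y, z].
In Python, from rig import ctrl, eyes, models gives the robot as it stands.
- The arm moves only by the shell command python3 -m crank 'ROWS' [FORCE]. ROWS is JSON, a list of rows, each an object with "dp": the shift along the tool's x, y, z in mm, a list of three; "roll": the turn about the tool's y in rad; "gripper": the closure in counts, from 0 (fully open) to 255 (shut). A call has 1 to 10 rows; each row is the pose to reach, as a shift and turn from the pose commanded when the call began, along the tool's axes at that moment; what a row does not reach only later rows make up. A row lasts 1/12 s, in which the tool goes at most 41.7 mm and 7.16 degrees, less where a joint would pass 70% of its speed; a pose out of reach is approached as far as the arm can. A call with a gripper value outside its range is refused whole. The fingers move at their own pace and stop on an object; FORCE is the grip in N (left out, the last holds). Time passes only in rows, so rows that repeat a pose let the fingers close. It gives the time, the measured TCP pose, the force and the opening at its end, in the units of the state.
- ctrl.sense(): the state, without advancing time (a new reading comes with each control period).
- eyes.capture(name): name is "scene" or "side" or "wrist"; returns a dict with "color" (400x640x3 uint8, red, green, blue), "fx", "fy", "cx", "cy" (pixels), "R" (3x3) and "t" (3): a world point X has camera coordinates R X + t. Camera axes: x right, y down, z forward; pixel columns grow to the right and rows downward; lengths in mm; the calibration is good to about 2 mm. A picture is of the moment at which its call begins. There is no depth.
- ctrl.finish_job(): hands the job in, once; it reports no verdict.
Trained networks look in a picture, given as the dict that the camera call returned (one of the last four; its "shot" number tells which), for a name from the list of things; names that differ only in an ending like _2 or _b are one class to them, and where a whole thing is asked for, a point or a joint stands for the part that bears it (a point fixed in the world has none). Each returns a list of dicts, best first, with "confidence" (0 to 1); they miss things now and then, are a little off and sometimes report something else, mostly with a low value. They report only what shows in the picture. A call takes as long as a camera call. They do not tell look-alikes from the thing itself.
- models.spot_in(picture, label): "extent" ([centre column, centre row, width, height] in pixels, round what is visible of it).
- models.spot_point(picture, label): "centre" ([column, row] in pixels: a listed point, or the origin of a listed thing).
The state is a dict: "time_s": time; "joints": joint angles; "dq": joint speeds; "tau": joint torques, N m; "eef_pos": TCP position; "ee_rot": TCP orientation; "force": force on the tool from outside, world axes, zero at the start; "wrist_torque": the same for the moment, N m; "grip_width": opening from 0.0 (shut) to 1.0 (fully open).
Only numpy, scipy, OpenCV 4.12 (cv2) and the standard library are available. Lean on these libraries where they do the work, as an engineer would, in place of code of your own. Each camera call takes 0.05 s, during which the arm holds its last target. There are 200 camera calls.

## Working session

There is one attempt and no reset: what is moved stays moved. The work goes in short steps, Python scripts to look and compute and a shell command to move; the robot and the scene stay as the last step left them, time stands still between calls to the robot, and variables do not carry over. Pictures are saved under pics/ and viewed, about 12 in all and at most 16, crops included, and the job is handed in when it is done.

```bash
ls; mkdir -p pics
cat > h.py <<'E'
import sys; sys.path.insert(0,'.')
from rig import ctrl, eyes, models
import numpy as np, cv2
from scipy.spatial.transform import Rotation as Rn
def save(p,name): cv2.imwrite('pics/'+name,p['color'][:,:,::-1])
def ray(p,uv):
    R=np.array(p['R']);t=np.array(p['t']).ravel()
    d=R.T@np.array([(uv[0]-p['cx'])/p['fx'],(uv[1]-p['cy'])/p['fy'],1.]); return -R.T@t,d
def onz(p,uv,z):
    o,d=ray(p,uv); return o+d*(z-o[2])/d[2]
def proj(p,X):
    c=np.array(p['R'])@np.array(X,float)+np.array(p['t']).ravel()
    return np.array([p['fx']*c[0]/c[2]+p['cx'],p['fy']*c[1]/c[2]+p['cy']])
def tri(obs):
    A=np.zeros((3,3));b=np.zeros(3)
    for p,uv in obs:
        o,d=ray(p,uv);d=d/np.linalg.norm(d);M=np.eye(3)-np.outer(d,d);A+=M;b+=M@o
    X=np.linalg.solve(A,b); return X,[np.linalg.norm(proj(p,X)-uv) for p,uv in obs]
def st():
    s=ctrl.sense(); q=s['ee_rot']; R=Rn.from_quat([q[1],q[2],q[3],q[0]]).as_matrix()
    return s,np.array(s['eef_pos']),R
E
python3 - <<'E'
from h import *
s,p,R=st(); print(s); print(R.round(3))
P={n:eyes.capture(n) for n in('scene','side')}
for n in P:
    save(P[n],n+'0.png'); print(n,(-np.array(P[n]['R']).T@np.array(P[n]['t']).ravel()).round(), P[n]['shot'])
hts={'tray':0,'case1':4,'jar':0,'jar_mouth':110,'lid_grip':187,'tray_grip':52,'tray_lip':4,'lid_pivot':145,'vise':0,'polish':0,'screwdriver':5}
for l,h in hts.items():
    for n in P:
        for d in models.spot_point(P[n],l): print(l,n,np.round(d['centre'],1),round(d['confidence'],2),onz(P[n],d['centre'],h).round(1))
E
```

```text
pics
{'time_s': 0.0, 'joints': array([-1.40441287e+00,  3.13435174e-01,  1.49846724e+00, -1.11357446e-05,
        1.33101534e+00, -2.23405434e-01]), 'dq': array([ 1.62783349e-04,  1.37827747e-04, -1.79364081e-03, -1.84798302e-04,
        4.23690575e-05,  1.23325422e-03]), 'tau': array([ 9.68833738e-04, -4.12261963e+01, -2.59747320e+01, -1.49084399e-04,
        4.06236053e-03,  4.19962612e-05]), 'eef_pos': array([ 199.43854771, -485.37854034,  252.73130039]), 'ee_rot': array([ 0.13695083, -0.13693176,  0.694188  , -0.69325117]), 'force': array([ 0.52641348, -0.16330771, -0.25440843]), 'wrist_torque': array([ 0.02537895, -0.00754239,  0.00273318]), 'grip_width': 0.9994764498037788}
[[-0.925 -0.     0.38 ]
 [-0.38   0.001 -0.925]
 [-0.    -1.    -0.001]]
scene [864. 418. 924.] 1
side [  318. -1004.   775.] 2
tray scene [307.3 209.1] 0.91 [ 511.7 -140.4   -0. ]
tray scene [230.5 173. ] 0.85 [ 613.8 -392.5    0. ]
tray scene [344.8 391.8] 0.6 [729.5 288.    0. ]
tray side [331.6 258. ] 0.92 [ 517.1 -137.4    0. ]
tray side [369.6 171.3] 0.69 [728.  258.5   0. ]
tray side [408.9 332.2] 0.5
[... 1024 characters left out ...]
ene [400.  300.3] 0.54 [498.5 214.9   4. ]
tray_lip side [415.4 309.7] 0.89 [ 661.3 -342.2    4. ]
tray_lip side [370.6 154.3] 0.81 [761.  363.3   4. ]
tray_lip side [236.9 301.2] 0.6 [ 278.7 -245.5    4. ]
tray_lip side [304.7 256.9] 0.56 [ 450.9 -125.7    4. ]
lid_pivot side [318.1 139.2] 0.66 [551.2 232.2 145. ]
lid_pivot side [398.4 219.5] 0.18 [ 656.8 -197.9  145. ]
vise scene [265.3 290.2] 0.67 [736.8  -8.4   0. ]
vise side [400.6 221.5] 0.66 [737.7 -22.4   0. ]
polish scene [232.  242.1] 0.94 [ 732.1 -178.6    0. ]
polish side [416.3 262.4] 0.83 [ 720.4 -191.6    0. ]
screwdriver scene [347.2 148.7] 0.66 [ 278.3 -246.2    5. ]
screwdriver side [234.1 298.8] 0.71 [ 272.9 -238.1    5. ]
```

View pics/scene0.png

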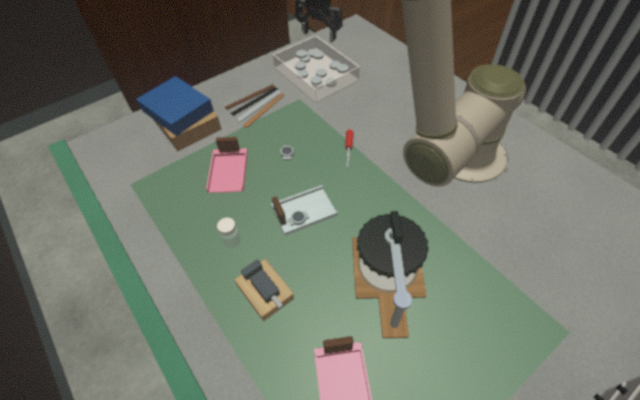

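View pics/side0.png

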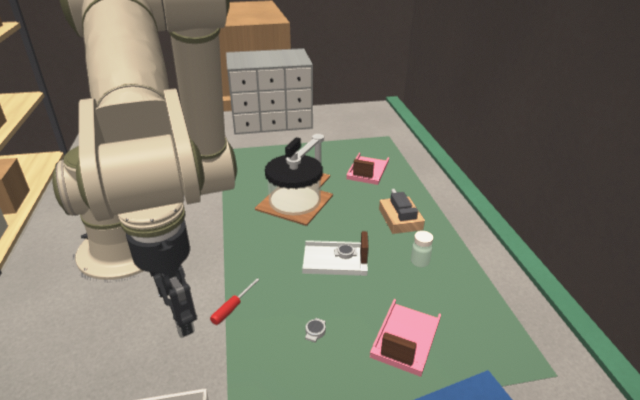

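The scene picture shows one aluminium tray at (307,209) with case1 on it at (295,217). The tray look-alikes are the pink ones at (228,173) and (345,375), and I leave those alone. There is one loose case, at (287,151). The glasses in the white box at (316,66) are off the mat and could be mistaken for cases. The lidded jar is at (392,245) with its post at (398,318).

Next I bring the wrist camera near the loose case for the close crop.

```bash
cat >> h.py <<'E'
def dp(target,yaw_z=None):
    """tool-axis shift to world target; yaw_z: wanted world angle (rad) of jaw axis (mod pi)"""
    s,p,R=st(); print('t',round(s['time_s'],2),'tcp',p.round(1),'q6',round(s['joints'][5],3),'grip',round(s['grip_width'],3),'F',np.round(s['force'],1))
    print('dp',(R.T@(np.array(target)-p)).round(1),end=' ')
    if yaw_z is not None:
        a=np.arctan2(R[1,2],R[0,2]); d=(yaw_z-a+np.pi/2)%np.pi-np.pi/2
        print('roll',round(-d,3),'(or ±pi); q6 sense: check')
    else: print()
E
python3 -m crank '[{"dp":[-240,0,-60]},{"dp":[-240,0,-60]},{"dp":[-240,0,-60]},{"dp":[-240,0,-60]},{"dp":[-240,0,-60]},{"dp":[-240,0,-60]},{"dp":[-240,0,-60]},{"dp":[-240,0,-60]},{"dp":[-240,0,-60]}]' 40
python3 - <<'E'
from h import *
s,p,R=st(); print(p)
w=eyes.capture('wrist'); save(w,'w1.png'); Rw=np.array(w['R']); print('cam',(-Rw.T@np.array(w['t']).ravel()).round(), Rw.round(2), w['fx'])
for l in('case2',):
    for d in models.spot_point(w,l): print(l,d,onz(w,d['centre'],0))
print(proj(w,[433,-360,0]))
E
```

```text
[ 199.48367088 -485.62634705  253.3035232 ]
cam [ 264. -459.  374.] [[ 0.38 -0.93  0.  ]
 [-0.89 -0.36  0.27]
 [-0.25 -0.1  -0.96]] 305.9173461931334
[286.50366416 -86.57407146]$[0]: bad value
```

View pics/w1.png

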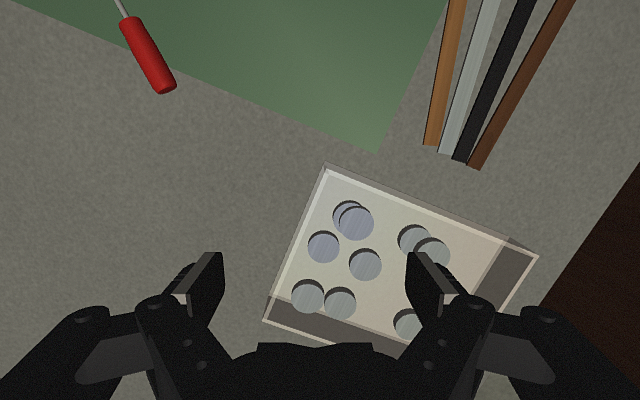

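The wrist picture shows only the decoy box of glass discs at about (400,260) and the screwdriver at (148,50). The move was refused because a row seems to need all three keys.

```bash
python3 -m crank '[{"dp":[-230,0,-30],"roll":0,"gripper":0},{"dp":[-230,0,-30],"roll":0,"gripper":0},{"dp":[-230,0,-30],"roll":0,"gripper":0},{"dp":[-230,0,-30],"roll":0,"gripper":0},{"dp":[-230,0,-30],"roll":0,"gripper":0},{"dp":[-230,0,-30],"roll":0,"gripper":0},{"dp":[-230,0,-30],"roll":0,"gripper":0},{"dp":[-230,0,-30],"roll":0,"gripper":0}]' 40
python3 - <<'E'
from h import *
s,p,R=st(); print(p)
w=eyes.capture('wrist'); save(w,'w2.png')
for l in('case2','tray','tray_grip','tray_lip'):
    for d in models.spot_point(w,l): print(l,np.round(d['centre']),d['confidence'],onz(w,d['centre'],52 if 'grip' in l else 0))
print(proj(w,[433,-360,0]))
E
```

```text
time_s: 1.97
eef_pos: [401.5, -369.8, 253.2]
ee_rot: [0.138, -0.138, 0.694, -0.694]
force: [-0.4, -0.3, -0.5]
grip_width: 0.997
[ 401.52634569 -369.83840112  253.15551869]
case2 [313. 146.] 0.83 [ 432.30181898 -355.0332726     0.        ]
tray_grip [470.  56.] 0.85 [ 573.73820569 -461.16426297   52.        ]
tray_grip [124.  50.] 0.23 [ 451.58981847 -151.81175326   52.        ]
tray_lip [125.  51.] 0.83 [ 448.84388168 -121.98544495    0.        ]
tray_lip [316. 144.] 0.55 [ 435.22164647 -357.74409366    0.        ]
[316.72314889 146.6450393 ]
```

View pics/w2.png

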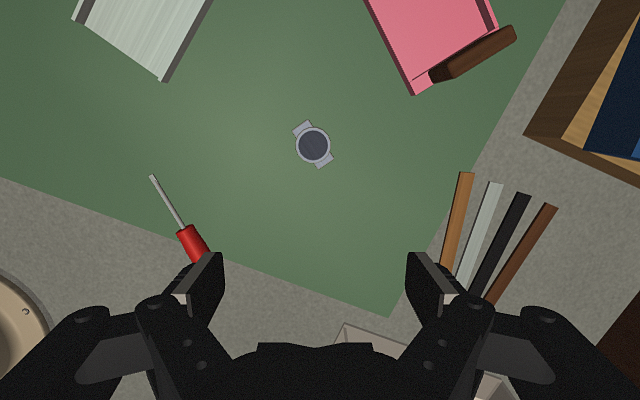

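The close view shows the case at (313,145) with lug ends at about (301,126) and (326,163). The tray lip is at upper left and the pink tray at upper right.

Run:
```python
from h import *
w=eyes.capture('wrist')
c=w['color']
a=onz(w,[300,124.5],12);b=onz(w,[326.5,165],12);print(a,b,np.linalg.norm(a-b)); 
t=onz(w,[313,145.5],16);print('ctr',t)
d=b-a; ang=np.arctan2(d[1],d[0]); print('lug ang',ang)
dp([t[0],t[1],100],ang+np.pi/2)
```

```text
[ 448.60795819 -333.68053704   12.        ] [ 417.02633064 -379.92509749   12.        ] 55.999630096641695
ctr [ 432.54694347 -356.3135465    16.        ]
lug ang -2.1699713034047843
t 2.27 tcp [ 400.1 -371.1  253.4] q6 0.22 grip 0.999 F [ 0.2 -0.5 -0.3]
dp [-35.6 153.4  -1.4] roll -0.583 (or ±pi); q6 sense: check
```

```bash
python3 -m crank '[{"dp":[-36,150,-1],"roll":-0.583,"gripper":0},{"dp":[-36,150,-1],"roll":-0.583,"gripper":0},{"dp":[-36,150,-1],"roll":-0.583,"gripper":0},{"dp":[-36,150,-1],"roll":-0.583,"gripper":0},{"dp":[-36,150,-1],"roll":-0.583,"gripper":0},{"dp":[-36,150,-1],"roll":-0.583,"gripper":0},{"dp":[-36,150,-1],"roll":-0.583,"gripper":0}]' 40
python3 - <<'E'
from h import *
w=eyes.capture('wrist'); save(w,'w3.png')
for l in('case2',):
    for d in models.spot_point(w,l): print(l,np.round(d['centre']),d['confidence'],onz(w,d['centre'],0))
dp([432.5,-356.3,25],-2.17+np.pi/2)
print(ctrl.nose_length)
E
```

```text
time_s: 2.85
eef_pos: [433.7, -356.5, 103.8]
ee_rot: [-0.33, 0.329, -0.625, 0.626]
force: [0.2, -0.5, -0.3]
grip_width: 0.999
case2 [312. 209.] 0.77 [ 432.1385957  -355.38428436    0.        ]
t 2.95 tcp [ 433.8 -356.7  104.4] q6 -0.296 grip 1.0 F [ 0.1  0.5 -0.1]
dp [ 0.4 79.4 -1.4] roll -0.002 (or ±pi); q6 sense: check
22.0
```

```bash
python3 -m crank '[{"dp":[1,78,-1],"roll":0,"gripper":0},{"dp":[1,78,-1],"roll":0,"gripper":0},{"dp":[1,78,-1],"roll":0,"gripper":0},{"dp":[1,78,-1],"roll":0,"gripper":255},{"dp":[1,78,-1],"roll":0,"gripper":255},{"dp":[1,78,-1],"roll":0,"gripper":255},{"dp":[1,78,-1],"roll":0,"gripper":255},{"dp":[1,78,-1],"roll":0,"gripper":255},{"dp":[1,78,-1],"roll":0,"gripper":255}]' 40
python3 -m crank '[{"dp":[0,0,0],"roll":0,"gripper":255},{"dp":[0,-20,0],"roll":0,"gripper":255},{"dp":[0,-100,0],"roll":0,"gripper":255},{"dp":[0,-180,0],"roll":0,"gripper":255},{"dp":[0,-180,0],"roll":0,"gripper":255},{"dp":[0,-180,0],"roll":0,"gripper":255},{"dp":[0,-180,0],"roll":0,"gripper":255}]' 40
python3 - <<'E'
from h import *
s,p,R=st(); print(s['grip_width']*85)
P={n:eyes.capture(n) for n in('scene','side')}
O={}
for l in('tray','tray_grip','tray_lip','case1','lid_grip','jar_mouth','lid_pivot','jar'):
    for n in P:
        for d in models.spot_point(P[n],l)[:3]: print(l,n,np.round(d['centre'],1),round(d['confidence'],2))
c=[cv2.resize(P['scene']['color'][120:340,230:450],None,fx=2.7,fy=2.7,interpolation=cv2.INTER_CUBIC)]
cv2.imwrite('pics/sc.png',c[0][:,:,::-1]); cv2.imwrite('pics/sd.png',cv2.resize(P['side']['color'][120:340,220:440],None,fx=2.7,fy=2.7,interpolation=cv2.INTER_CUBIC)[:,:,::-1])
a=cv2.imread('pics/sc.png');b=cv2.imread('pics/sd.png');cv2.imwrite('pics/both.png',cv2.resize(np.hstack([a,b]),(800,400),interpolation=cv2.INTER_AREA))
import pickle; pickle.dump(P,open('P.pkl','wb'))
E
```

```text
time_s: 3.7
eef_pos: [433.2, -357.1, 27.8]
ee_rot: [-0.331, 0.33, -0.624, 0.627]
force: [-2.2, -0.2, 9.3]
grip_width: 0.467
time_s: 4.28
eef_pos: [434.1, -357.9, 214.2]
ee_rot: [-0.332, 0.33, -0.62, 0.63]
force: [1.1, -1.2, -0.4]
grip_width: 0.469
39.84924108340848
tray scene [344.7 387.3] 0.93
tray scene [306.4 210.5] 0.9
tray scene [229.8 171.5] 0.57
tray side [365.2 167.3] 0.89
tray side [406.5 333.6] 0.85
tray side [330.5 260. ] 0.59
tray_grip scene [336.8 344.7] 0.68
tray_grip scene [229.2 142.5] 0.57
tray_grip scene [277.1 209. ] 0.55
tray_grip side [398.4 346.1] 0.84
tray_grip side [367.  243.4] 0.79
tray_grip side [363.2 167.9] 0.61
tray_lip scene [328.8 203.2] 0.95
tray_lip scene [223.4 192.3] 0.66
tray_lip scene [277.7 211.3] 0.53
tray_lip side [415.5 310. ] 0.96
tray_lip side [302.6 257.9] 0.91
tray_lip side [373.4 157.3] 0.62
case1 scene [281.1 104.3] 0.65
case1 scene [298.7 219.9] 0.49
case1 side [314.6 264.1] 0.67
case1 side [345.4 252.6] 0.56
lid_grip scene [394.6 226.3] 0.83
lid_grip side [401.8 220. ] 0.41
jar_mouth scene [390.6 241.2] 0.6
jar_mouth side [346.9 253.4] 0.62
lid_pivot scene [399.8 301.2] 0.89
jar scene [385.3 263.7] 0.69
jar scene [262.8 293. ] 0.44
jar scene [293.9 219.1] 0.43
jar side [294.1 201.1] 0.69
```

View pics/both.png

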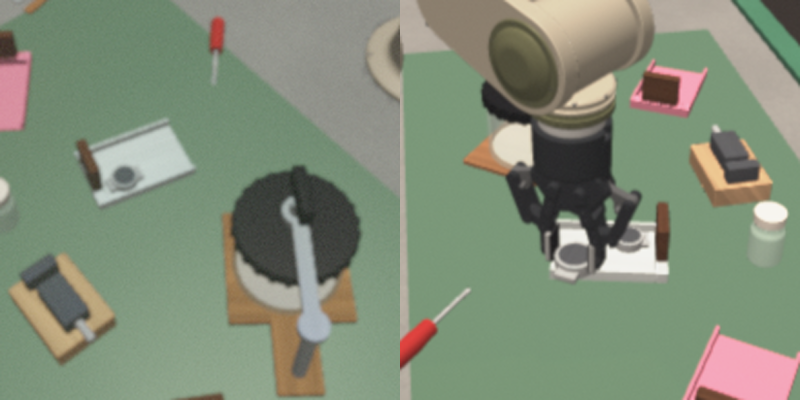

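The case is held and its pads read about 40 mm. The tray handle is at its world +x end. I move near the tray and measure it.

Run:
```python
from h import *
import pickle; P=pickle.load(open('P.pkl','rb'))
S,D=P['scene'],P['side']
l=tri([(S,[327,203]),(D,[303.5,257.5])]);g=tri([(S,[277.5,209.3]),(D,[366.5,243])]);t=tri([(S,[307,210]),(D,[331,259])])
print(l,g,t)
for z,uv in((187,[394.8,226]),(187,[394.8,225.5])): print(onz(S,uv,z))
print('pivot',onz(S,[398.,302],150))
print(onz(S,[399,300.6],150))
v=g[0]-l[0]; a=np.arctan2(v[1],v[0]); print('tray x angle',a,np.linalg.norm(v[:2]))
dp([480,-190,215],a+np.pi/2)
```

```text
(array([ 451.41692218, -122.9002229 ,   -1.55613146]), [np.float64(1.1446304294308143), np.float64(1.2970880352856573)]) (array([ 596.31604015, -157.62860669,   53.28692587]), [np.float64(0.8525985722500824), np.float64(0.926146271262965)]) (array([ 514.51265655, -139.268234  ,   -1.07353236]), [np.float64(0.2578329125014494), np.float64(0.2891012232311422)])
[461.55756452 126.69705008 187.        ]
[460.66279749 125.76426242 187.        ]
pivot [562.17445708 247.23627348 150.        ]
[558.54458875 246.34864962 150.        ]
tray x angle -0.23523562028681577 149.00273496417043
t 5.18 tcp [ 432.4 -356.1  205.3] q6 -0.3 grip 0.471 F [-0.3  0.2 -0.4]
dp [-164.1   -9.7  -54.2] roll 1.208 (or ±pi); q6 sense: check
```

Run:
```python
from h import *
dp([425,-120,215],-.236+np.pi/2)
```

```text
t 5.18 tcp [ 432.4 -356.1  205.3] q6 -0.3 grip 0.471 F [-0.3  0.2 -0.4]
dp [-191.    -9.7 -139. ] roll 1.209 (or ±pi); q6 sense: check
```

```bash
python3 -m crank '[{"dp":[-191,-10,-139],"roll":1.209,"gripper":255},{"dp":[-191,-10,-139],"roll":1.209,"gripper":255},{"dp":[-191,-10,-139],"roll":1.209,"gripper":255},{"dp":[-191,-10,-139],"roll":1.209,"gripper":255},{"dp":[-191,-10,-139],"roll":1.209,"gripper":255},{"dp":[-191,-10,-139],"roll":1.209,"gripper":255},{"dp":[-191,-10,-139],"roll":1.209,"gripper":255},{"dp":[-191,-10,-139],"roll":1.209,"gripper":255},{"dp":[-191,-10,-139],"roll":1.209,"gripper":255},{"dp":[-191,-10,-139],"roll":1.209,"gripper":255}]'
python3 -m crank '[{"dp":[0,0,0],"roll":0,"gripper":255},{"dp":[0,0,0],"roll":0,"gripper":255}]'
python3 - <<'E'
from h import *
w=eyes.capture('wrist'); save(w,'w4.png')
for l,z in(('tray',0),('tray_lip',4),('tray_grip',52),('case1',4)):
    for d in models.spot_point(w,l): print(l,np.round(d['centre']),d['confidence'],onz(w,d['centre'],z))
dp([425,-120,215],-.236+np.pi/2)
import pickle; pickle.dump(w,open('w.pkl','wb'))
E
```

```text
time_s: 6.02
eef_pos: [425.1, -119.8, 215.5]
ee_rot: [0.085, -0.085, -0.702, 0.702]
force: [0.2, -0.8, -0.6]
grip_width: 0.467
time_s: 6.18
eef_pos: [425.0, -120.0, 215.4]
ee_rot: [0.082, -0.082, -0.702, 0.702]
force: [-0.3, 0.5, -0.8]
grip_width: 0.465
tray [316.  94.] 0.8 [ 513.02916675 -142.60260946    0.        ]
tray [440. 272.] 0.47 [ 277.6872383  -243.25443387    0.        ]
tray_lip [315. 159.] 0.73 [ 448.58277175 -126.06040415    4.        ]
case1 [314. 249.] 0.67 [ 345.74221042 -100.57455977    4.        ]
case1 [292.  58.] 0.59 [ 551.01924439 -126.84944788    4.        ]
t 6.43 tcp [ 425.  -120.1  215.3] q6 1.264 grip 0.468 F [ 0.7 -0.1 -1.5]
dp [ 0.   0.3 -0.1] roll 0.001 (or ±pi); q6 sense: check
```

View pics/w4.png

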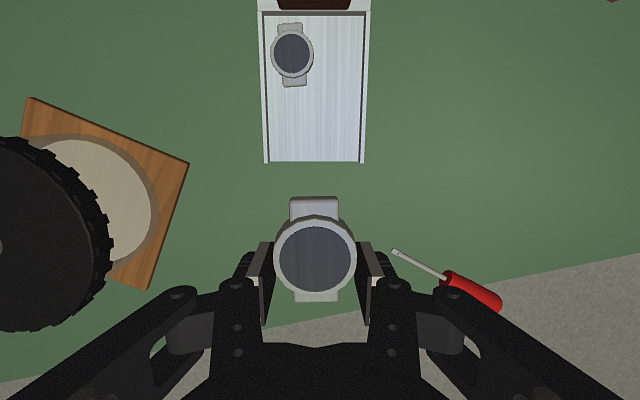

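The wrist picture shows the tray square-on with lip corners at (263,162) and (366,162), case1 at (292,55) and the held case at (315,255).

Run:
```python
from h import *
import pickle; w=pickle.load(open('w.pkl','rb'))
a=onz(w,[263.5,162],2);b=onz(w,[366,162.5],2); print(a,b,np.linalg.norm(a-b)); d=a-b; th=np.arctan2(d[1],d[0])-np.pi/2; m=(a+b)/2
print('th',th,'lip',m); u=np.array([np.cos(th),np.sin(th),0]);v=np.array([-u[1],u[0],0]); o=m+70*u; print('o',o,'grip',o+78*u)
c=onz(w,[292,54],20); print('case1 in tray',(c-o)@u,(c-o)@v)
hd=onz(w,[313,9],50); print((hd-o)@u)
T=o-32*u-4*v; print(T); dp([T[0],T[1],80],th+np.pi/2)
```

```text
[457.812897   -70.67116831   2.        ] [ 431.23126459 -179.67407716    2.        ] 112.19722509779483
th -0.23919312856052133 lip [ 444.52208079 -125.17262274    2.        ]
o [ 512.52914258 -141.75693904    2.        ] grip [ 588.30844    -160.23660577    2.        ]
case1 in tray 34.96698211477987 22.068211368475442
63.667026306821626
[ 480.49252483 -138.06165512    2.        ]
t 6.43 tcp [ 425.  -120.1  215.3] q6 1.264 grip 0.468 F [ 0.7 -0.1 -1.5]
dp [-58.1 135.3   4.6] roll 0.004 (or ±pi); q6 sense: check
```

```bash
python3 -m crank '[{"dp":[-60,100,3],"roll":0,"gripper":255},{"dp":[-60,140,3],"roll":0,"gripper":255},{"dp":[-60,140,3],"roll":0,"gripper":255},{"dp":[-60,140,3],"roll":0,"gripper":255},{"dp":[-60,160,3],"roll":0,"gripper":255},{"dp":[-60,172,3],"roll":0,"gripper":255},{"dp":[-60,183,3],"roll":0,"gripper":255},{"dp":[-60,183,3],"roll":0,"gripper":255},{"dp":[-60,183,3],"roll":0,"gripper":255}]'
python3 -m crank '[{"dp":[0,0,0],"roll":0,"gripper":90},{"dp":[0,0,0],"roll":0,"gripper":90},{"dp":[0,0,0],"roll":0,"gripper":75},{"dp":[0,0,0],"roll":0,"gripper":75},{"dp":[0,0,0],"roll":0,"gripper":75},{"dp":[0,-40,0],"roll":0,"gripper":75},{"dp":[0,-80,0],"roll":0,"gripper":75},{"dp":[40,-180,0],"roll":0,"gripper":0},{"dp":[60,-180,0],"roll":0,"gripper":0},{"dp":[60,-180,0],"roll":0,"gripper":0}]'
python3 -m crank '[{"dp":[60,-50,0],"roll":0,"gripper":0},{"dp":[60,-50,0],"roll":0,"gripper":0},{"dp":[60,-50,0],"roll":0,"gripper":0}]'
python3 - <<'E'
from h import *
w=eyes.capture('wrist'); save(w,'w5.png')
for l,z in(('tray',0),('tray_lip',4),('tray_grip',52),('case1',4)):
    for d in models.spot_point(w,l): print(l,np.round(d['centre']),d['confidence'],onz(w,d['centre'],z))
dp([461,130,300])
import pickle; pickle.dump(w,open('w.pkl','wb'))
E
```

```text
time_s: 7.18
eef_pos: [482.7, -137.1, 32.4]
ee_rot: [0.083, -0.083, -0.702, 0.702]
force: [0.0, 0.3, -0.2]
grip_width: 0.468
time_s: 8.02
eef_pos: [423.4, -122.6, 214.7]
ee_rot: [0.083, -0.084, -0.702, 0.702]
force: [-0.5, -0.8, -0.2]
grip_width: 1.0
time_s: 8.27
eef_pos: [364.2, -108.3, 266.5]
ee_rot: [0.081, -0.086, -0.701, 0.703]
force: [-0.0, -1.0, 0.9]
grip_width: 1.005
tray [308.  37.] 0.89 [ 518.8652029  -139.38711045    0.        ]
tray_lip [310. 102.] 0.8 [ 449.03859893 -124.24179722    4.        ]
tray_grip [430. 211.] 0.7 [ 298.62801514 -230.19359687   52.        ]
tray_grip [314.  67.] 0.34 [ 478.90906848 -135.99582611   52.        ]
tray_grip [311. 102.] 0.3 [ 446.92274737 -125.43809258   52.        ]
case1 [314.  65.] 0.9 [ 488.16610238 -138.99857889    4.        ]
case1 [289.   8.] 0.86 [ 550.33796601 -125.47867548    4.        ]
t 8.52 tcp [ 366.3 -109.   261.3] q6 1.209 grip 0.997 F [-0.2 -0.6  0.5]
dp [ -36.1  -38.6 -254.5]
```

View pics/w5.png

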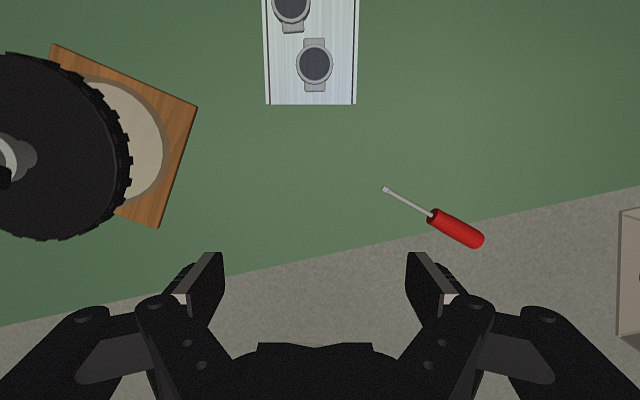

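Both cases lie flat on the tray, at (291,5) and (314,65). Next I look at the lid from above.

```bash
python3 -m crank '[{"dp":[26,-69,-250],"roll":0,"gripper":0},{"dp":[26,-69,-250],"roll":0,"gripper":0},{"dp":[26,-69,-250],"roll":0,"gripper":0},{"dp":[26,-69,-250],"roll":0,"gripper":0},{"dp":[26,-69,-250],"roll":0,"gripper":0},{"dp":[26,-69,-250],"roll":0,"gripper":0},{"dp":[26,-69,-250],"roll":0,"gripper":0},{"dp":[26,-69,-250],"roll":0,"gripper":0},{"dp":[26,-69,-250],"roll":0,"gripper":0}]'
python3 - <<'E'
from h import *
w=eyes.capture('wrist'); save(w,'w6.png')
for l,z in(('lid_grip',187),('lid_pivot',145),('jar_mouth',110),('jar',0)):
    for d in models.spot_point(w,l): print(l,np.round(d['centre']),d['confidence'],onz(w,d['centre'],z))
dp([461,130,300])
import pickle; pickle.dump(w,open('w.pkl','wb'))
E
```

```text
time_s: 9.27
eef_pos: [399.4, 140.3, 330.0]
ee_rot: [0.084, -0.082, -0.702, 0.703]
force: [0.7, -0.3, -0.0]
grip_width: 1.004
lid_grip [310. 125.] 0.96 [459.70124108 129.16504537 187.        ]
lid_pivot [162.  54.] 0.71 [550.84565773 246.36172735 145.        ]
jar_mouth [501.  54.] 0.17 [480.17025227 -75.02003846 110.        ]
jar [313. 121.] 0.93 [459.22884347 127.27811289   0.        ]
t 9.52 tcp [399.3 139.2 330.9] q6 1.866 grip 1.003 F [ 0.9 -0.2 -0.1]
dp [-62.1  30.9  -5.6]
```

View pics/w6.png

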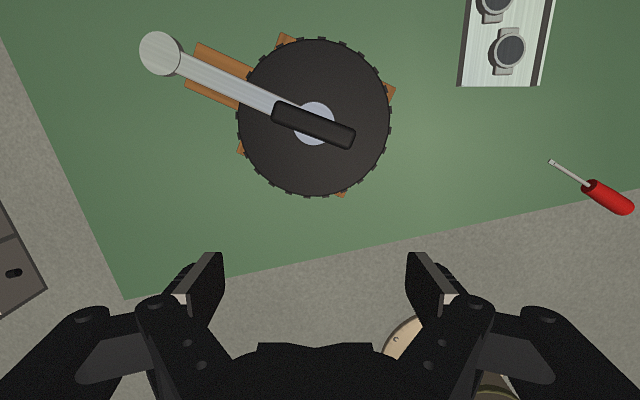

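The picture shows the bar from (274,109) to (354,139), nearly in line with the arm, whose post cap is at (160,53).

Run:
```python
from h import *
import pickle; w=pickle.load(open('w.pkl','rb'))
a=onz(w,[274,108.5],200);b=onz(w,[354,138.5],200);d=a-b;print(a,b,np.linalg.norm(d));ang=np.arctan2(d[1],d[0]);c=(a+b)/2;print(c,'bar ang',ang)
pv=onz(w,[160,53],150);print('pivot',pv,np.linalg.norm((pv-c)[:2]),np.arctan2(*(pv-c)[1::-1]))
lc=onz(w,[314,117.5],128);print('lid disc centre',lc)
print(tri([(w,[310,125])]) if 0 else '')
dp([c[0],c[1],250],ang+np.pi/2)
```

```text
[479.10757854 153.43743654 200.        ] [441.84942265  97.11818479 200.        ] 67.52798158959241
[460.47850059 125.27781067 200.        ] bar ang 0.9863424880821201
pivot [551.07428153 245.7368488  150.        ] 150.7248333590498 0.9259603223299818
lid disc centre [464.51833428 124.72154544 128.        ]

t 9.52 tcp [399.3 139.2 330.9] q6 1.866 grip 1.003 F [ 0.9 -0.2 -0.1]
dp [-62.8  80.9  -0.9] roll -1.224 (or ±pi); q6 sense: check
```

```bash
python3 -m crank '[{"dp":[-63,60,-1],"roll":-1.224,"gripper":0},{"dp":[-63,60,-1],"roll":-1.224,"gripper":0},{"dp":[-63,60,-1],"roll":-1.224,"gripper":0},{"dp":[-63,60,-1],"roll":-1.224,"gripper":0},{"dp":[-63,60,-1],"roll":-1.224,"gripper":0},{"dp":[-63,60,-1],"roll":-1.224,"gripper":0},{"dp":[-63,60,-1],"roll":-1.224,"gripper":0},{"dp":[-63,60,-1],"roll":-1.224,"gripper":0},{"dp":[-63,60,-1],"roll":-1.224,"gripper":0},{"dp":[-63,60,-1],"roll":-1.224,"gripper":0}]'
python3 -m crank '[{"dp":[0,0,0],"roll":0,"gripper":0},{"dp":[0,0,0],"roll":0,"gripper":0}]'
python3 - <<'E'
from h import *
w=eyes.capture('wrist')
for d in models.spot_point(w,'lid_grip'): print(np.round(d['centre']),d['confidence'],onz(w,d['centre'],187))
dp([460.5,125.5,191],.986+np.pi/2)
E
```

```text
time_s: 10.35
eef_pos: [460.7, 125.6, 271.2]
ee_rot: [0.337, -0.337, 0.622, -0.622]
force: [-0.8, 0.9, -0.1]
grip_width: 1.001
time_s: 10.52
eef_pos: [460.7, 125.9, 271.2]
ee_rot: [0.334, -0.334, 0.623, -0.623]
force: [-0.4, 0.4, -0.4]
grip_width: 0.998
[308. 215.] 0.84 [457.92076819 129.6705537  187.        ]
t 10.62 tcp [460.7 126.1 271.3] q6 0.608 grip 0.997 F [-0.1 -0.2  0.3]
dp [ 0.6 80.3  0.2] roll -0.002 (or ±pi); q6 sense: check
```

```bash
python3 -m crank '[{"dp":[0,80,0],"roll":0,"gripper":0},{"dp":[0,80,0],"roll":0,"gripper":0},{"dp":[0,80,0],"roll":0,"gripper":0},{"dp":[0,80,0],"roll":0,"gripper":255},{"dp":[0,80,0],"roll":0,"gripper":255},{"dp":[0,80,0],"roll":0,"gripper":255},{"dp":[0,80,0],"roll":0,"gripper":255},{"dp":[0,80,0],"roll":0,"gripper":255},{"dp":[0,80,0],"roll":0,"gripper":255},{"dp":[0,80,0],"roll":0,"gripper":255}]' 50
python3 -m crank '[{"dp":[0,-0.5,0],"roll":-0.1,"gripper":255},{"dp":[0,-1,0],"roll":-0.2,"gripper":255},{"dp":[0,-1.5,0],"roll":-0.3,"gripper":255},{"dp":[0,-2,0],"roll":-0.4,"gripper":255}]' 50
python3 - <<'E'
from h import *
s,p,R=st(); print(s['wrist_torque'],s['force'])
E
```

```text
time_s: 11.45
eef_pos: [460.2, 127.1, 192.4]
ee_rot: [0.335, -0.335, 0.623, -0.622]
force: [-6.2, 3.5, 9.5]
grip_width: 0.199
time_s: 11.78
eef_pos: [460.1, 127.2, 194.5]
ee_rot: [0.454, -0.453, 0.543, -0.542]
force: [-7.4, 3.2, 9.4]
grip_width: 0.201
[ 0.63830898  1.09346127 -0.22982337] [-7.37934889  3.24536284  9.39705224]
```

```bash
python3 -m crank '[{"dp":[0,-0.6,0],"roll":-0.12,"gripper":255},{"dp":[0,-1.2,0],"roll":-0.24,"gripper":255},{"dp":[0,-1.8,0],"roll":-0.36,"gripper":255},{"dp":[0,-2.4,0],"roll":-0.48,"gripper":255},{"dp":[0,-3,0],"roll":-0.6,"gripper":255},{"dp":[0,-3.6,0],"roll":-0.72,"gripper":255},{"dp":[0,-4.2,0],"roll":-0.84,"gripper":255},{"dp":[0,-4.8,0],"roll":-0.96,"gripper":255},{"dp":[0,-5.4,0],"roll":-1.08,"gripper":255},{"dp":[0,-6,0],"roll":-1.2,"gripper":255}]' 50
python3 -m crank '[{"dp":[0,-0.6,0],"roll":-0.12,"gripper":255},{"dp":[0,-1.2,0],"roll":-0.24,"gripper":255},{"dp":[0,-1.8,0],"roll":-0.36,"gripper":255},{"dp":[0,-2.4,0],"roll":-0.48,"gripper":255},{"dp":[0,-3,0],"roll":-0.6,"gripper":255},{"dp":[0,-3.6,0],"roll":-0.72,"gripper":255},{"dp":[0,-4.2,0],"roll":-0.84,"gripper":255},{"dp":[0,-4.8,0],"roll":-0.96,"gripper":255},{"dp":[0,-5.4,0],"roll":-1.08,"gripper":255},{"dp":[0,-6,0],"roll":-1.2,"gripper":255}]' 50
python3 -m crank '[{"dp":[0,-0.6,0],"roll":-0.12,"gripper":255},{"dp":[0,-1.2,0],"roll":-0.22,"gripper":255},{"dp":[0,-1.2,0],"roll":-0.24,"gripper":255}]' 50
python3 - <<'E'
from h import *
s,p,R=st(); print(s['wrist_torque'],s['force'],s['joints'], 'jaw ang',np.arctan2(R[1,2],R[0,2]),R[:,0])
E
```

```text
time_s: 12.62
eef_pos: [459.8, 127.1, 200.4]
ee_rot: [0.681, -0.68, 0.192, -0.191]
force: [-8.9, 3.5, 10.8]
grip_width: 0.202
time_s: 13.45
eef_pos: [459.7, 126.8, 206.4]
ee_rot: [0.67, -0.669, -0.226, 0.227]
force: [-9.3, 0.9, 10.7]
grip_width: 0.201
time_s: 13.7
eef_pos: [459.8, 126.8, 207.6]
ee_rot: [0.639, -0.638, -0.304, 0.305]
force: [-9.5, 0.8, 10.3]
grip_width: 0.2
[ 0.18683952  1.61637619 -0.24665839] [-9.5366266   0.78108806 10.3406071 ] [ 2.23830873e-02  2.51458913e-01  1.70451542e+00  5.97221851e-04
  1.18749897e+00 -2.43985021e+00] jaw ang 2.4620087194364157 [ 0.62846815  0.77783492 -0.0007914 ]
```

```bash
python3 -m crank '[{"dp":[0.4,0,15],"roll":0.1,"gripper":255},{"dp":[2.2,0,29.8],"roll":0.2,"gripper":255},{"dp":[2.2,0,29.8],"roll":0.2,"gripper":255}]' 50
python3 - <<'E'
from h import *
s,p,R=st(); print(s['wrist_torque'],s['force'],p,'lid angle',np.arctan2(p[1]-246,p[0]-551)+2.224,R[:,0])
E
```

```text
time_s: 13.95
eef_pos: [437.6, 147.7, 207.7]
ee_rot: [-0.666, 0.667, 0.236, -0.237]
force: [-5.9, -5.1, 9.0]
grip_width: 0.203
[-0.57057313  1.26129697 -0.23684256] [-5.89889148 -5.08024142  8.95874257] [437.57619351 147.69319824 207.66805797] lid angle -0.20347089379885475 [ 0.77665232  0.62992894 -0.00083707]
```

```bash
python3 -m crank '[{"dp":[0.4,0,15],"roll":0.1,"gripper":255},{"dp":[2.2,0,29.8],"roll":0.2,"gripper":255},{"dp":[5.5,0,44.4],"roll":0.3,"gripper":255},{"dp":[10.3,0,58.6],"roll":0.4,"gripper":255},{"dp":[16.5,0,72.2],"roll":0.5,"gripper":255},{"dp":[23.9,0,85.2],"roll":0.6,"gripper":255},{"dp":[32.7,0,97.4],"roll":0.7,"gripper":255},{"dp":[32.7,0,97.4],"roll":0.7,"gripper":255}]' 50
python3 -m crank '[{"dp":[0.4,0,15],"roll":0.1,"gripper":255},{"dp":[2.2,0,29.8],"roll":0.2,"gripper":255},{"dp":[5.5,0,44.4],"roll":0.3,"gripper":255},{"dp":[10.3,0,58.6],"roll":0.4,"gripper":255},{"dp":[16.5,0,72.2],"roll":0.5,"gripper":255},{"dp":[23.9,0,85.2],"roll":0.6,"gripper":255},{"dp":[28,0,91.4],"roll":0.65,"gripper":255},{"dp":[28,0,91.4],"roll":0.65,"gripper":255}]' 50
python3 - <<'E'
from h import *
s,p,R=st(); print(s['wrist_torque'],s['force'],p,'lid angle',(np.arctan2(p[1]-246,p[0]-551)+2.224+3.14)%6.283-3.14,R[:,0],s['joints'])
E
```

```text
time_s: 14.62
eef_pos: [400.8, 245.0, 207.6]
ee_rot: [0.707, -0.707, 0.007, -0.005]
force: [-12.2, -0.3, 13.9]
grip_width: 0.2
time_s: 15.28
eef_pos: [431.0, 336.6, 207.8]
ee_rot: [0.669, -0.667, 0.232, -0.23]
force: [-10.4, 8.2, 9.3]
grip_width: 0.201
[ 1.22993491  1.5714348  -0.17629429] [-10.43361936   8.17497131   9.29803518] [431.0499999  336.61107397 207.76421612] lid angle -1.5643599861222506 [ 0.78643234 -0.61766745 -0.0033294 ] [ 0.44695968  0.39830109  1.49996072  0.00422555  1.24274913 -0.45941549]
```

```bash
python3 -m crank '[{"dp":[0,0,0],"roll":0,"gripper":0},{"dp":[0,0,0],"roll":0,"gripper":0},{"dp":[0,0,0],"roll":0,"gripper":0},{"dp":[0,-30,0],"roll":0,"gripper":0},{"dp":[0,-70,0],"roll":0,"gripper":0},{"dp":[0,-110,0],"roll":0,"gripper":0},{"dp":[0,-110,0],"roll":0,"gripper":0}]' 50
python3 - <<'E'
from h import *
P={n:eyes.capture(n) for n in('scene','side')}; save(P['scene'],'s7.png')
for n in P:
    for l,z in(('lid_grip',202),('tray',0),('tray_grip',52),('tray_lip',4),('case1',4)):
        for d in models.spot_point(P[n],l): print(n,l,np.round(d['centre']),round(d['confidence'],2),onz(P[n],d['centre'],z).round(1))
dp([530,-143,240],-.239+np.pi/2)
E
```

```text
time_s: 15.87
eef_pos: [433.4, 334.6, 324.4]
ee_rot: [0.672, -0.665, 0.227, -0.234]
force: [0.0, -0.3, 1.6]
grip_width: 1.002
scene lid_grip [484. 288.] 0.66 [433.4 339.5 202. ]
scene tray [230. 175.] 0.82 [ 618.2 -385.4    0. ]
scene tray [346. 392.] 0.81 [727.5 289.6   0. ]
scene tray [304. 209.] 0.64 [ 518.6 -147.2    0. ]
scene tray_grip [227. 140.] 0.8 [ 570.5 -468.7   52. ]
scene tray_grip [338. 345.] 0.75 [690.2 217.   52. ]
scene tray_grip [280. 209.] 0.64 [ 588.7 -154.9   52. ]
scene tray_lip [327. 204.] 0.69 [ 459.1 -119.2    4. ]
scene case1 [315. 204.] 0.73 [ 484.9 -138.4    4. ]
scene case1 [297. 218.] 0.7 [ 553.9 -132.4    4. ]
side lid_grip [276. 111.] 0.83 [437.8 330.8 202. ]
side tray [371. 169.] 0.83 [735.  271.1   0. ]
side tray [330. 260.] 0.82 [ 512. -146.    0.]
side tray [408. 334.] 0.74 [ 623.9 -399.3    0. ]
side tray_grip [365. 166.] 0.95 [696.7 208.   52. ]
side tray_grip [400. 347.] 0.83 [ 578.7 -466.1   52. ]
side tray_grip [364. 243.] 0.67 [ 592.6 -157.1   52. ]
side tray_lip [416. 309.] 0.9 [ 664.2 -339.5    4. ]
side tray_lip [303. 260.] 0.79 [ 445.2 -136.     4. ]
side tray_lip [374. 158.] 0.69 [764.3 338.7   4. ]
side case1 [346. 255.] 0.83 [ 553.6 -136.1    4. ]
side case1 [317. 257.] 0.74 [ 481.3 -133.2    4. ]
t 16.47 tcp [431.8 334.1 316.2] q6 -0.463 grip 1.001 F [ 0.5  0.  -0.6]
dp [ 371.3   76.3 -315.3] roll -0.425 (or ±pi); q6 sense: check
```

View pics/s7.png

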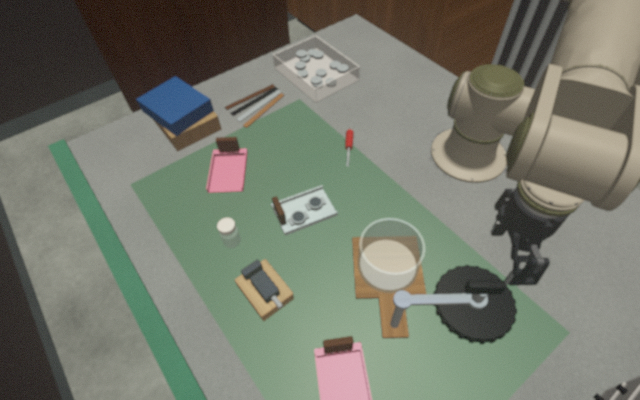

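The picture shows the lid swung clear at (475,300), the mouth open at (390,250), and both cases on the tray at (299,217) and (315,203). No other loose case is on the mat. I go to the handle.

```bash
python3 - <<'E'
from h import *
dp([620,-166,240],-.239+np.pi/2)
E
python3 -m crank '[{"dp":[462,76,-286],"roll":-0.425,"gripper":0},{"dp":[462,76,-286],"roll":-0.425,"gripper":0},{"dp":[462,76,-286],"roll":-0.425,"gripper":0},{"dp":[462,76,-286],"roll":-0.425,"gripper":0},{"dp":[462,76,-286],"roll":-0.425,"gripper":0},{"dp":[462,76,-286],"roll":-0.425,"gripper":0},{"dp":[462,76,-286],"roll":-0.425,"gripper":0},{"dp":[462,76,-286],"roll":-0.425,"gripper":0},{"dp":[462,76,-286],"roll":-0.425,"gripper":0},{"dp":[462,76,-286],"roll":-0.425,"gripper":0}]'
python3 - <<'E'
from h import *
dp([620,-166,240],-.239+np.pi/2)
E
```

```text
t 16.47 tcp [431.8 334.1 316.2] q6 -0.463 grip 1.001 F [ 0.5  0.  -0.6]
dp [ 456.3   76.3 -277.9] roll -0.425 (or ±pi); q6 sense: check
time_s: 17.3
eef_pos: [570.5, -43.3, 260.3]
ee_rot: [0.702, -0.702, 0.084, -0.084]
force: [0.9, 1.0, 1.0]
grip_width: 0.997
t 17.3 tcp [570.5 -43.3 260.3] q6 -1.612 grip 0.997 F [0.9 1.  1. ]
dp [  77.1   20.3 -107.5] roll 0.0 (or ±pi); q6 sense: check
```

```bash
python3 -m crank '[{"dp":[77,20,-107],"roll":0,"gripper":0},{"dp":[77,20,-107],"roll":0,"gripper":0},{"dp":[77,20,-107],"roll":0,"gripper":0},{"dp":[77,20,-107],"roll":0,"gripper":0},{"dp":[77,20,-107],"roll":0,"gripper":0},{"dp":[77,20,-107],"roll":0,"gripper":0}]'
python3 - <<'E'
from h import *
w=eyes.capture('wrist'); save(w,'w8.png')
for l,z in(('tray_grip',52),('tray',0),('tray_lip',4)):
    for d in models.spot_point(w,l): print(l,np.round(d['centre']),d['confidence'],onz(w,d['centre'],z))
import pickle; pickle.dump(w,open('w.pkl','wb'))
E
```

```text
time_s: 17.8
eef_pos: [619.5, -163.1, 240.3]
ee_rot: [0.702, -0.702, 0.085, -0.084]
force: [-1.1, 0.1, 0.4]
grip_width: 0.998
tray_grip [ 32. 210.] 0.92 [ 574.0645666  -459.73222493   52.        ]
tray_grip [310. 160.] 0.57 [ 593.42984204 -161.84591056   52.        ]
tray [132. 221.] 0.78 [ 620.82557917 -397.64333925    0.        ]
tray [310.  78.] 0.66 [ 513.17316279 -142.06650296    0.        ]
tray_lip [312.   5.] 0.71 [ 445.76079868 -123.53284       4.        ]
tray_lip [183. 241.] 0.61 [ 660.25772306 -343.23546669    4.        ]
```

View pics/w8.png

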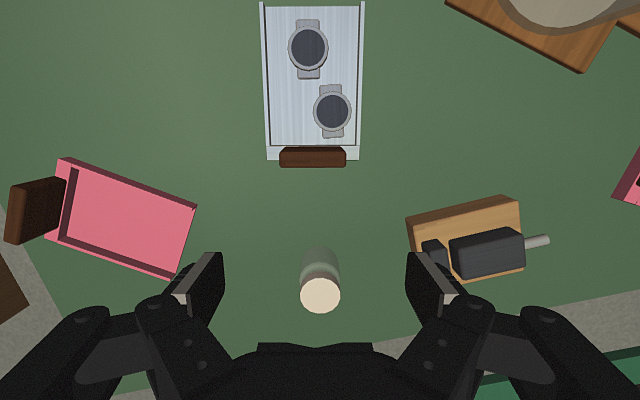

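The picture shows the handle at (312,158), seen between the fingers' directions. The polish jar at (320,295) is well behind it.

Run:
```python
from h import *
import pickle; w=pickle.load(open('w.pkl','rb'))
a=onz(w,[279.5,158],72);b=onz(w,[346.5,158],72);print(a,b,np.linalg.norm(a-b),(a+b)/2); d=b-a; th=np.arctan2(d[1],d[0])-np.pi/2; print(th)
for uv in([312.5,149],[312.5,167]): print(onz(w,uv,72))
c=(a+b)/2
dp([c[0],c[1],57],th+np.pi/2)
```

```text
[ 581.83949751 -188.10180141   72.        ] [ 596.87795423 -126.71357044   72.        ] 63.203402450485854 [ 589.35872587 -157.40768593   72.        ]
-0.24024176488050575
[ 581.08214031 -155.84859657   72.        ]
[ 597.54397439 -159.91365971   72.        ]
t 18.0 tcp [ 619.6 -162.   241.3] q6 -1.772 grip 1.001 F [-0.1  0.6  0.8]
dp [-30.7 184.3  -2.7] roll 0.003 (or ±pi); q6 sense: check
```

```bash
python3 -m crank '[{"dp":[-29,60,-2.7],"roll":0,"gripper":0},{"dp":[-29,100,-2.7],"roll":0,"gripper":0},{"dp":[-29,140,-2.7],"roll":0,"gripper":0},{"dp":[-29,184,-2.7],"roll":0,"gripper":0},{"dp":[-29,184,-2.7],"roll":0,"gripper":0},{"dp":[-29,184,-2.7],"roll":0,"gripper":0}]' 100
python3 -m crank '[{"dp":[0,0,0],"roll":0,"gripper":255},{"dp":[0,0,0],"roll":0,"gripper":255},{"dp":[0,0,0],"roll":0,"gripper":255},{"dp":[0,0,0],"roll":0,"gripper":255},{"dp":[0,0,0],"roll":0,"gripper":255},{"dp":[0,0,0],"roll":0,"gripper":255}]' 100
python3 -m crank '[{"dp":[0,-5,0],"roll":0,"gripper":255},{"dp":[0,-10,0],"roll":0,"gripper":255},{"dp":[0,-15,0],"roll":0,"gripper":255},{"dp":[0,-15,0],"roll":0,"gripper":255},{"dp":[0,-15,0],"roll":0,"gripper":255},{"dp":[0,-15,0],"roll":0,"gripper":255}]' 100
python3 - <<'E'
from h import *
s,p,R=st(); print(s['wrist_torque'],s['force'])
w=eyes.capture('side'); cv2.imwrite('pics/s9.png',cv2.resize(w['color'][200:300,260:420],None,fx=4,fy=4,interpolation=cv2.INTER_CUBIC)[:,:,::-1])
E
```

```text
time_s: 18.5
eef_pos: [588.4, -157.2, 52.0]
ee_rot: [0.703, -0.701, 0.087, -0.081]
force: [-0.7, 0.6, 0.9]
grip_width: 1.001
time_s: 19.0
eef_pos: [592.3, -159.5, 59.6]
ee_rot: [-0.702, 0.703, -0.082, 0.086]
force: [0.3, 1.2, 6.8]
grip_width: 0.731
time_s: 19.5
eef_pos: [590.7, -159.1, 71.4]
ee_rot: [0.702, -0.702, 0.084, -0.084]
force: [-0.6, 0.4, -2.9]
grip_width: 0.733
[-0.10572453 -0.21412581  0.00874618] [-0.59978067  0.39825606 -2.94124496]
```

View pics/s9.png

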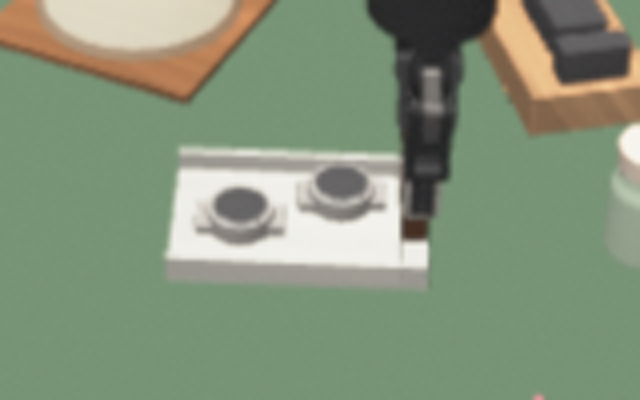

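The grip holds. The tray hangs level in the crop, with lip edge (165,280) and handle edge (428,288), and both cases on it. The torque of about 0.24 N m matches the whole load. I raise it slowly.

```bash
python3 -m crank '[{"dp":[0,-8,0],"roll":0,"gripper":255},{"dp":[0,-20,0],"roll":0,"gripper":255},{"dp":[0,-35,0],"roll":0,"gripper":255},{"dp":[0,-50,0],"roll":0,"gripper":255},{"dp":[0,-65,0],"roll":0,"gripper":255},{"dp":[0,-80,0],"roll":0,"gripper":255},{"dp":[0,-95,0],"roll":0,"gripper":255},{"dp":[0,-110,0],"roll":0,"gripper":255},{"dp":[0,-125,0],"roll":0,"gripper":255},{"dp":[0,-133,0],"roll":0,"gripper":255}]' 100
python3 -m crank '[{"dp":[-8,0,1],"roll":0.07,"gripper":255},{"dp":[-22,0,3],"roll":0.2,"gripper":255},{"dp":[-38,0,5],"roll":0.35,"gripper":255},{"dp":[-54,0,7],"roll":0.5,"gripper":255},{"dp":[-70,0,9],"roll":0.65,"gripper":255},{"dp":[-86,0,11],"roll":0.8,"gripper":255},{"dp":[-102,0,13],"roll":0.95,"gripper":255},{"dp":[-118,0,15],"roll":1.1,"gripper":255},{"dp":[-132,0,16],"roll":1.24,"gripper":255},{"dp":[-139,0,16],"roll":1.33,"gripper":255}]' 100
python3 -m crank '[{"dp":[0,0,0],"roll":0,"gripper":255},{"dp":[0,0,0],"roll":0,"gripper":255},{"dp":[0,0,0],"roll":0,"gripper":255}]' 100
python3 - <<'E'
from h import *
s,p,R=st(); print(s['wrist_torque'],s['force'],R[:,0])
w=eyes.capture('side'); q=eyes.capture('scene')
a=cv2.resize(w['color'][100:300,220:420],None,fx=2,fy=2,interpolation=cv2.INTER_CUBIC);b=cv2.resize(q['color'][120:320,250:450],None,fx=2,fy=2,interpolation=cv2.INTER_CUBIC)
cv2.imwrite('pics/s10.png',np.hstack([a,b])[:,:,::-1])
E
```

```text
time_s: 20.38
eef_pos: [591.3, -159.4, 207.6]
ee_rot: [-0.702, 0.702, -0.083, 0.085]
force: [-0.0, -0.3, -3.6]
grip_width: 0.731
time_s: 21.22
eef_pos: [458.2, -110.2, 205.1]
ee_rot: [-0.532, 0.532, -0.466, 0.466]
force: [0.2, -0.2, -2.8]
grip_width: 0.731
time_s: 21.47
eef_pos: [460.0, -111.0, 204.9]
ee_rot: [0.534, -0.534, 0.463, -0.464]
force: [-0.9, 0.6, -3.6]
grip_width: 0.731
[-0.19507231 -0.0259118  -0.01640713] [-0.91561056  0.59917444 -3.60812455] [ 1.40126796e-01 -9.90133446e-01  4.89273123e-04]
```

View pics/s10.png

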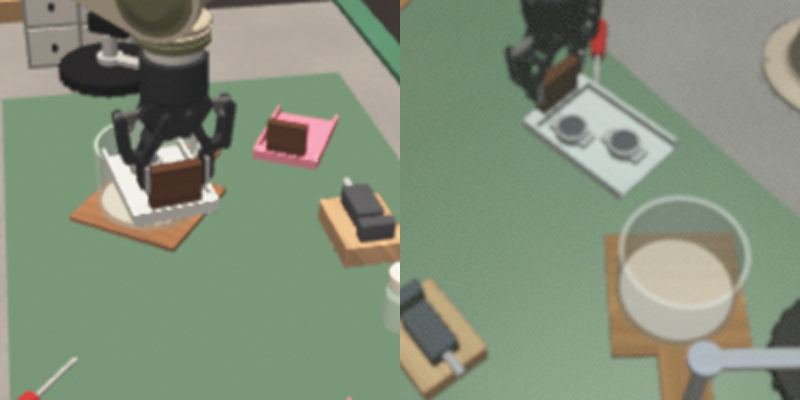

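The left view shows the tray level over the approach with the jar beyond. The right view shows both cases still on it. I advance over the mouth, keeping the tray high and level.

```bash
python3 -m crank '[{"dp":[-5,-10,1],"roll":0.04,"gripper":255},{"dp":[-15,-20,2],"roll":0.1,"gripper":255},{"dp":[-30,-20,4],"roll":0.14,"gripper":255},{"dp":[-45,-20,6],"roll":0.14,"gripper":255},{"dp":[-60,-20,8],"roll":0.14,"gripper":255},{"dp":[-75,-20,10],"roll":0.14,"gripper":255},{"dp":[-90,-20,12],"roll":0.14,"gripper":255},{"dp":[-103,-20,14],"roll":0.14,"gripper":255},{"dp":[-112,-20,15],"roll":0.14,"gripper":255},{"dp":[-115,-20,16],"roll":0.14,"gripper":255}]' 100
python3 -m crank '[{"dp":[0,0,0],"roll":0,"gripper":255},{"dp":[0,0,0],"roll":0,"gripper":255}]' 50
python3 -m crank '[{"dp":[0,0,0],"roll":0,"gripper":255},{"dp":[0,0,0],"roll":0,"gripper":255},{"dp":[0,0,0],"roll":0,"gripper":255}]' 30
python3 - <<'E'
from h import *
s,p,R=st(); print(s['wrist_torque'],s['force'],R[:,0],p)
w=eyes.capture('side'); q=eyes.capture('scene')
a=cv2.resize(w['color'][80:280,200:400],None,fx=2,fy=2,interpolation=cv2.INTER_CUBIC);b=cv2.resize(q['color'][120:320,290:490],None,fx=2,fy=2,interpolation=cv2.INTER_CUBIC)
cv2.imwrite('pics/s11.png',np.hstack([a,b])[:,:,::-1])
# projected scene edges of tray for tilt check
for n,im in(('scene',q),('side',w)):
    for l in('tray_lip','tray','case1'):
        for d in models.spot_point(im,l)[:3]: print(n,l,np.round(d['centre'],1),round(d['confidence'],2))
for al in(0,.2,.4,.6):
    P=p+[0,0,-3]; g=52
    X=P+np.array([0,148*np.cos(al)-g*np.sin(al)+0,-48*np.cos(al)-148*np.sin(al)]); print('tilt',al,'lip scene',proj(q,X).round(),'side',proj(w,X).round())
E
```

```text
time_s: 22.4
eef_pos: [459.8, 6.3, 224.5]
ee_rot: [0.5, -0.5, 0.5, -0.5]
force: [0.8, -1.0, -3.3]
grip_width: 0.729
time_s: 22.57
eef_pos: [459.9, 4.9, 224.5]
ee_rot: [-0.499, 0.499, -0.501, 0.501]
force: [-0.0, -0.5, -2.8]
grip_width: 0.735
time_s: 22.82
eef_pos: [459.8, 4.9, 224.5]
ee_rot: [-0.499, 0.499, -0.501, 0.501]
force: [-0.3, 0.5, -4.5]
grip_width: 0.733
[-0.20886608  0.0047967   0.01575047] [-0.30152687  0.52535029 -4.51505149] [-3.57361938e-03 -9.99993611e-01  9.00519319e-05] [459.77592174   4.8852773  224.54825141]
scene tray_lip [401.9 241.2] 0.65
scene tray_lip [221.4 190.1] 0.62
scene tray [380.6 217.1] 0.91
scene tray [341.6 390.7] 0.68
scene tray [229.9 173. ] 0.61
scene case1 [390.6 221.4] 0.76
scene case1 [362.7 209.5] 0.74
scene case1 [392.9 241.2] 0.7
side tray_lip [414.6 308.4] 0.85
side tray_lip [291.1 150.1] 0.63
side tray_lip [372.4 156.3] 0.63
side tray [293.2 161.9] 0.95
side tray [366.9 168.1] 0.6
side tray [407.  334.4] 0.59
side case1 [291.1 153.5] 0.51
tilt 0 lip scene [403. 237.] side [291. 145.]
tilt 0.2 lip scene [397. 240.] side [292. 156.]
tilt 0.4 lip scene [390. 240.] side [293. 168.]
tilt 0.6 lip scene [382. 238.] side [295. 178.]
```

View pics/s11.png

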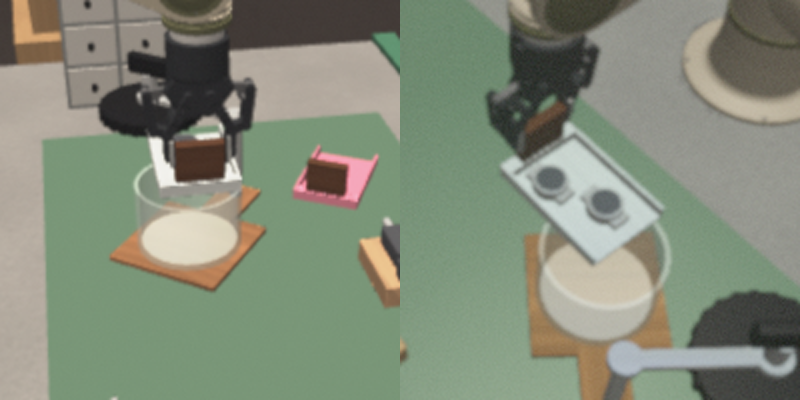

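The picture shows the tray over the mouth with both cases on it and the lip at scene (402,241). That is a slight sag of about 0.1 rad at 30 N. I ease the grip to 20 N so that the tray tips about the pads.

```bash
cat > tilt.py <<'E'
from h import *
s,p,R=st(); print(s['wrist_torque'].round(3),s['force'].round(1),p.round(1))
w=eyes.capture('side'); q=eyes.capture('scene')
import sys
if len(sys.argv)>1:
    a=cv2.resize(w['color'][80:280,200:400],None,fx=2,fy=2,interpolation=cv2.INTER_CUBIC);b=cv2.resize(q['color'][120:320,290:490],None,fx=2,fy=2,interpolation=cv2.INTER_CUBIC)
    cv2.imwrite('pics/'+sys.argv[1],np.hstack([a,b])[:,:,::-1])
O={}
for n,im in(('scene',q),('side',w)):
    for l in('tray_lip','tray','case1'):
        print(n,l,[(np.round(d['centre']).tolist(),round(d['confidence'],2)) for d in models.spot_point(im,l)[:4]])
for al in(0,.2,.4,.6):
    P=p+[0,0,-3]
    def X(f): return P+np.array([0,f*np.cos(al)-50*np.sin(al),-50*np.cos(al)-f*np.sin(al)])
    print('tilt',al,'lip',proj(q,X(148)).round(),proj(w,X(148)).round(),'tray',proj(q,X(78)).round(),proj(w,X(78)).round())
E
python3 -m crank '[{"dp":[0,0,0],"roll":0,"gripper":255},{"dp":[0,0,0],"roll":0,"gripper":255},{"dp":[0,0,0],"roll":0,"gripper":255},{"dp":[0,0,0],"roll":0,"gripper":255}]' 20
python3 tilt.py
```

```text
time_s: 23.55
eef_pos: [459.7, 5.3, 224.5]
ee_rot: [0.499, -0.499, 0.501, -0.501]
force: [0.6, 0.3, -3.3]
grip_width: 0.731
[-0.182  0.017 -0.057] [ 0.6  0.3 -3.3] [459.7   5.3 224.5]
scene tray_lip [([400.0, 239.0], 0.74), ([223.0, 190.0], 0.61)]
scene tray [([379.0, 219.0], 0.87), ([343.0, 389.0], 0.83), ([230.0, 171.0], 0.68)]
scene case1 [([391.0, 221.0], 0.94), ([361.0, 211.0], 0.8)]
side tray_lip [([292.0, 147.0], 0.91), ([373.0, 156.0], 0.89), ([273.0, 108.0], 0.6), ([414.0, 310.0], 0.59)]
side tray [([407.0, 334.0], 0.96), ([367.0, 168.0], 0.94), ([293.0, 161.0], 0.57)]
side case1 [([291.0, 154.0], 0.57)]
tilt 0 lip [403. 238.] [291. 146.] tray [381. 217.] [295. 158.]
tilt 0.2 lip [397. 240.] [292. 157.] tray [377. 217.] [295. 165.]
tilt 0.4 lip [390. 241.] [293. 168.] tray [373. 216.] [296. 171.]
tilt 0.6 lip [383. 239.] [294. 179.] tray [368. 214.] [297. 177.]
```

Still level at 20 N. I relax it further through the closure count, in small steps.

```bash
python3 -m crank '[{"dp":[0,0,0],"roll":0,"gripper":90},{"dp":[0,0,0],"roll":0,"gripper":90}]' 20
python3 -m crank '[{"dp":[0,0,0],"roll":0,"gripper":80},{"dp":[0,0,0],"roll":0,"gripper":80}]' 20
python3 -m crank '[{"dp":[0,0,0],"roll":0,"gripper":75},{"dp":[0,0,0],"roll":0,"gripper":75}]' 20
python3 tilt.py | grep -v case
```

```text
time_s: 24.12
eef_pos: [459.7, 5.3, 224.5]
ee_rot: [0.499, -0.499, 0.501, -0.501]
force: [-0.0, 0.1, -3.5]
grip_width: 0.734
time_s: 24.28
eef_pos: [459.7, 5.4, 224.6]
ee_rot: [-0.499, 0.499, -0.501, 0.501]
force: [0.2, 0.6, -3.4]
grip_width: 0.729
time_s: 24.45
eef_pos: [459.7, 5.3, 224.6]
ee_rot: [-0.499, 0.499, -0.501, 0.501]
force: [0.3, 0.9, -3.9]
grip_width: 0.728
[-0.169  0.037  0.046] [ 0.3  0.9 -3.9] [459.7   5.3 224.6]
scene tray_lip [([399.0, 239.0], 0.84), ([224.0, 191.0], 0.82)]
scene tray [([379.0, 220.0], 0.77), ([344.0, 389.0], 0.6), ([230.0, 173.0], 0.55)]
side tray_lip [([292.0, 148.0], 0.85), ([415.0, 310.0], 0.85), ([373.0, 156.0], 0.81)]
side tray [([369.0, 169.0], 0.92), ([409.0, 335.0], 0.9), ([294.0, 162.0], 0.77), ([298.0, 157.0], 0.68)]
tilt 0 lip [403. 238.] [291. 146.] tray [381. 217.] [295. 158.]
tilt 0.2 lip [397. 240.] [292. 157.] tray [377. 217.] [295. 165.]
tilt 0.4 lip [390. 241.] [293. 168.] tray [373. 216.] [296. 171.]
tilt 0.6 lip [383. 239.] [294. 179.] tray [368. 214.] [297. 177.]
```

```bash
python3 -m crank '[{"dp":[0,0,0],"roll":0,"gripper":72},{"dp":[0,0,0],"roll":0,"gripper":72},{"dp":[0,0,0],"roll":0,"gripper":72},{"dp":[0,0,0],"roll":0,"gripper":72}]' 20
python3 tilt.py | grep -v case | head -5
python3 -m crank '[{"dp":[0,0,0],"roll":0,"gripper":70},{"dp":[0,0,0],"roll":0,"gripper":70},{"dp":[0,0,0],"roll":0,"gripper":70}]' 20
python3 tilt.py | grep -v case | head -5
```

```text
time_s: 25.18
eef_pos: [459.7, 5.3, 224.6]
ee_rot: [-0.499, 0.499, -0.501, 0.501]
force: [-0.1, 0.2, -3.6]
grip_width: 0.73
[-0.176 -0.009 -0.014] [-0.1  0.2 -3.6] [459.7   5.3 224.6]
scene tray_lip [([223.0, 193.0], 0.96), ([403.0, 240.0], 0.7)]
scene tray [([231.0, 177.0], 0.95), ([378.0, 218.0], 0.83), ([343.0, 392.0], 0.71), ([393.0, 242.0], 0.62)]
side tray_lip [([292.0, 146.0], 0.82), ([416.0, 310.0], 0.73), ([374.0, 158.0], 0.63)]
side tray [([369.0, 170.0], 0.73), ([293.0, 205.0], 0.69), ([410.0, 331.0], 0.64), ([296.0, 163.0], 0.59)]
time_s: 25.83
eef_pos: [459.7, 5.4, 224.5]
ee_rot: [0.499, -0.499, 0.501, -0.501]
force: [-0.0, 0.9, -3.9]
grip_width: 0.733
[-0.15   0.028 -0.024] [-0.   0.9 -3.9] [459.7   5.4 224.5]
scene tray_lip [([225.0, 190.0], 0.91), ([403.0, 241.0], 0.71), ([403.0, 301.0], 0.56)]
scene tray [([229.0, 176.0], 0.89), ([379.0, 220.0], 0.78), ([343.0, 388.0], 0.77), ([231.0, 241.0], 0.74)]
side tray_lip [([414.0, 311.0], 0.73), ([290.0, 146.0], 0.71), ([372.0, 154.0], 0.63), ([400.0, 219.0], 0.27)]
side tray [([367.0, 170.0], 0.85), ([294.0, 163.0], 0.75), ([408.0, 335.0], 0.71)]
```

```bash
python3 -m crank '[{"dp":[0,10,0],"roll":0,"gripper":70},{"dp":[0,25,0],"roll":0,"gripper":70},{"dp":[0,40,0],"roll":0,"gripper":70},{"dp":[0,48,0],"roll":0,"gripper":70},{"dp":[0,48,0],"roll":0,"gripper":70}]' 20
for g in 68 67 66; do echo; done
python3 -m crank '[{"dp":[0,0,0],"roll":0,"gripper":68},{"dp":[0,0,0],"roll":0,"gripper":68},{"dp":[0,0,0],"roll":0,"gripper":68}]' 20
python3 -m crank '[{"dp":[0,0,0],"roll":0,"gripper":66},{"dp":[0,0,0],"roll":0,"gripper":66},{"dp":[0,0,0],"roll":0,"gripper":66}]' 20
python3 tilt.py | grep -v case
```

```text
time_s: 26.65
eef_pos: [459.0, 5.5, 175.2]
ee_rot: [0.499, -0.5, 0.502, -0.5]
force: [0.5, 0.0, -4.0]
grip_width: 0.73



time_s: 26.9
eef_pos: [460.1, 5.3, 177.4]
ee_rot: [-0.5, 0.499, -0.5, 0.501]
force: [0.1, -0.0, -2.4]
grip_width: 0.736
time_s: 27.15
eef_pos: [459.8, 5.3, 176.8]
ee_rot: [-0.499, 0.499, -0.501, 0.501]
force: [1.5, 0.5, -2.1]
grip_width: 0.743
[-0.187  0.037 -0.052] [ 1.5  0.5 -2.1] [459.8   5.3 176.8]
scene tray_lip [([224.0, 192.0], 0.8), ([398.0, 252.0], 0.66)]
scene tray [([377.0, 234.0], 0.85), ([346.0, 391.0], 0.7), ([228.0, 172.0], 0.64)]
side tray_lip [([374.0, 156.0], 0.96), ([415.0, 311.0], 0.82), ([293.0, 163.0], 0.8)]
side tray [([297.0, 172.0], 0.77), ([290.0, 169.0], 0.75), ([302.0, 174.0], 0.73), ([407.0, 335.0], 0.57)]
tilt 0 lip [400. 249.] [292. 161.] tray [379. 228.] [295. 173.]
tilt 0.2 lip [395. 251.] [292. 172.] tray [375. 228.] [296. 180.]
tilt 0.4 lip [388. 251.] [294. 182.] tray [371. 227.] [297. 186.]
tilt 0.6 lip [381. 249.] [295. 193.] tray [366. 225.] [298. 192.]
```

The opening now follows the count, and part of the load rests on the rim. I raise the handle slowly so the tray pivots.

```bash
python3 -m crank '[{"dp":[0,-4,0],"roll":0,"gripper":66},{"dp":[0,-8,0],"roll":0,"gripper":66},{"dp":[0,-12,0],"roll":0,"gripper":66},{"dp":[0,-16,0],"roll":0,"gripper":66},{"dp":[0,-20,0],"roll":0,"gripper":66},{"dp":[0,-20,0],"roll":0,"gripper":66}]' 20
python3 tilt.py | grep -v case
```

```text
time_s: 28.05
eef_pos: [460.1, 5.3, 197.5]
ee_rot: [-0.5, 0.499, -0.5, 0.501]
force: [-0.7, -0.4, -3.4]
grip_width: 0.742
[-0.201  0.004 -0.011] [-0.7 -0.4 -3.4] [460.1   5.3 197.5]
scene tray_lip [([226.0, 190.0], 0.96), ([400.0, 248.0], 0.66)]
scene tray [([379.0, 225.0], 0.76), ([344.0, 388.0], 0.75), ([230.0, 172.0], 0.71)]
side tray_lip [([416.0, 309.0], 0.98), ([290.0, 157.0], 0.89), ([372.0, 160.0], 0.69)]
side tray [([409.0, 333.0], 0.92), ([368.0, 171.0], 0.79), ([295.0, 170.0], 0.69)]
tilt 0 lip [401. 244.] [291. 154.] tray [380. 223.] [295. 167.]
tilt 0.2 lip [396. 247.] [292. 165.] tray [376. 224.] [296. 173.]
tilt 0.4 lip [389. 247.] [294. 176.] tray [372. 222.] [297. 180.]
tilt 0.6 lip [381. 245.] [295. 187.] tray [367. 220.] [298. 186.]
```

```bash
python3 -m crank '[{"dp":[0,8,0],"roll":0,"gripper":66},{"dp":[0,18,0],"roll":0,"gripper":65},{"dp":[0,18,0],"roll":0,"gripper":65},{"dp":[0,18,0],"roll":0,"gripper":64},{"dp":[0,18,0],"roll":0,"gripper":64},{"dp":[0,18,0],"roll":0,"gripper":64}]' 20
python3 -m crank '[{"dp":[0,-3,0],"roll":0,"gripper":64},{"dp":[0,-6,0],"roll":0,"gripper":64},{"dp":[0,-9,0],"roll":0,"gripper":64},{"dp":[0,-12,0],"roll":0,"gripper":64},{"dp":[0,-15,0],"roll":0,"gripper":64},{"dp":[0,-15,0],"roll":0,"gripper":64}]' 20
python3 tilt.py | grep -v case
```

```text
time_s: 28.95
eef_pos: [459.9, 5.4, 179.0]
ee_rot: [-0.499, 0.499, -0.501, 0.501]
force: [-0.5, 0.1, -2.6]
grip_width: 0.749
time_s: 29.45
eef_pos: [459.9, 5.2, 194.3]
ee_rot: [-0.499, 0.499, -0.5, 0.501]
force: [-0.1, 0.0, -0.9]
grip_width: 0.751
[-0.058  0.115  0.068] [-0.1  0.  -0.9] [459.9   5.2 194.3]
scene tray_lip [([222.0, 190.0], 0.97), ([394.0, 252.0], 0.96)]
scene tray [([230.0, 175.0], 0.96), ([373.0, 227.0], 0.92), ([343.0, 389.0], 0.82), ([401.0, 302.0], 0.59)]
side tray_lip [([372.0, 154.0], 0.95), ([291.0, 176.0], 0.85), ([415.0, 260.0], 0.33)]
side tray [([369.0, 170.0], 0.94), ([409.0, 329.0], 0.87), ([297.0, 184.0], 0.85)]
tilt 0 lip [401. 245.] [291. 155.] tray [380. 224.] [295. 168.]
tilt 0.2 lip [396. 247.] [292. 166.] tray [376. 224.] [296. 174.]
tilt 0.4 lip [389. 247.] [294. 177.] tray [371. 223.] [297. 181.]
tilt 0.6 lip [381. 245.] [295. 188.] tray [367. 221.] [298. 187.]
```

```bash
python3 tilt.py s12.png >/dev/null
```

```text
(no output)
```

View pics/s12.png

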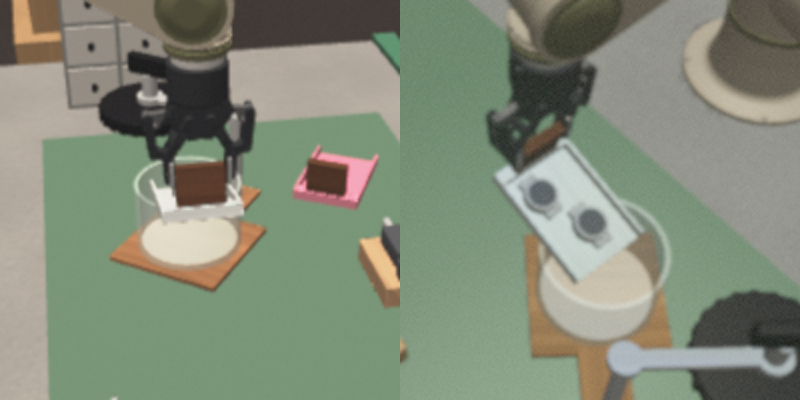

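The tray has tipped lip-down in the pads and slid down a little. Both cases are still on it. I triangulate its pose.

```bash
cat > pose.py <<'E'
from h import *
s,p,R=st(); print(s['time_s'],'tcp',p.round(1),'F',s['force'].round(1),'M',s['wrist_torque'].round(2),'w',round(s['grip_width'],3))
w=eyes.capture('side'); q=eyes.capture('scene'); X={}
for l in('tray_lip','tray','tray_grip'):
    best=None
    for a in models.spot_point(q,l):
        for b in models.spot_point(w,l):
            x,e=tri([(q,a['centre']),(w,b['centre'])])
            if max(e)<4 and np.hypot(*(x[:2]-[460,60]))<130 and x[2]>40: best=best or (x,e,a['confidence'],b['confidence'])
    if best: X[l]=best[0]; print(l,best[0].round(1),np.round(best[1],1),best[2:])
if 'tray' in X and 'tray_lip' in X:
    d=X['tray']-X['tray_lip']; print('tilt',np.degrees(np.arctan2(d[2]+4,np.hypot(d[0],d[1]))),np.linalg.norm(d))
print('case scene',[(np.round(d['centre']).tolist(),round(d['confidence'],2)) for d in models.spot_point(q,'case1')])
print('case side',[(np.round(d['centre']).tolist(),round(d['confidence'],2)) for d in models.spot_point(w,'case1')])
E
python3 pose.py
```

```text
30.25 tcp [459.7   5.3 193.5] F [-0.3 -0.9 -0.6] M [-0.04 -0.07  0.01] w 0.748
tray_lip [461.6 132.3  87.2] [1.3 1.1] (0.7, 0.86)
tray [462.6  66.3 111.9] [0.8 0.7] (0.56, 0.68)
tray_grip [464.7   6.  181.1] [0.5 0.4] (0.56, 0.8)
tilt 23.56744639417998 70.45477209157187
case scene [([383.0, 230.0], 0.8), ([357.0, 218.0], 0.54)]
case side [([274.0, 111.0], 0.41)]
```

Tilt is about 23°, with the lip at (461,132,~88). I firm the grip and raise it so the lip is clearly above 90 mm.

```bash
python3 -m crank '[{"dp":[0,0,0],"roll":0,"gripper":255},{"dp":[0,0,0],"roll":0,"gripper":255},{"dp":[0,0,0],"roll":0,"gripper":255},{"dp":[0,-8,0],"roll":0,"gripper":255},{"dp":[0,-16,0],"roll":0,"gripper":255},{"dp":[0,-24,0],"roll":0,"gripper":255},{"dp":[0,-24,0],"roll":0,"gripper":255}]' 60
python3 pose.py
```

```text
time_s: 31.58
eef_pos: [460.4, 5.1, 219.5]
ee_rot: [-0.5, 0.499, -0.5, 0.502]
force: [0.3, -0.3, -3.1]
grip_width: 0.733
31.5833 tcp [460.4   5.1 219.5] F [ 0.3 -0.3 -3.1] M [-0.13 -0.02 -0.03] w 0.733
tray_lip [457.6 132.9 112.1] [2.4 2. ] (0.71, 0.83)
tray [455.8  65.3 131.7] [0.3 0.3] (0.97, 0.58)
tray_grip [462.4   4.9 213.4] [1.4 1.3] (0.87, 0.74)
tilt 19.25786906391707 70.47916825093169
case scene [([384.0, 224.0], 0.63), ([358.0, 212.0], 0.54)]
case side [([318.0, 136.0], 0.3)]
```

The lip is now over the mouth at z≈112 with tilt ≈20°, but the cases do not slide yet. I will press the lip against the far inner wall at a light grip so the tray turns further in the pads, then back off.

```bash
python3 -m crank '[{"dp":[-10,8,0],"roll":0,"gripper":255},{"dp":[-22,17,0],"roll":0,"gripper":255},{"dp":[-34,17,0],"roll":0,"gripper":255},{"dp":[-42,17,0],"roll":0,"gripper":255},{"dp":[-48,17,0],"roll":0,"gripper":255},{"dp":[-54,17,0],"roll":0,"gripper":255},{"dp":[-54,17,0],"roll":0,"gripper":255}]' 30
python3 pose.py
```

```text
time_s: 32.92
eef_pos: [461.4, 54.7, 204.2]
ee_rot: [-0.498, 0.502, -0.495, 0.505]
force: [-8.2, -37.1, 24.6]
grip_width: 0.734
32.9167 tcp [461.4  54.7 204.2] F [ -8.2 -37.1  24.6] M [-6.09  1.89  0.41] w 0.734
tray_lip [458.8 171.3  99.1] [0.6 0.5] (0.81, 0.59)
tray [453.8  98.5 112.6] [0.6 0.5] (0.59, 0.74)
tray_grip [465.4  51.5 197.6] [2.  1.8] (0.94, 0.66)
tilt 13.476751791648683 74.18300312515828
case scene [([399.0, 245.0], 0.71), ([230.0, 240.0], 0.4)]
case side [([235.0, 299.0], 0.59)]
```

The push wedged, with about 37 N and wall friction cancelling it. I back off to over the mouth and use the light-grip route in free air, with finer count steps.

```bash
python3 -m crank '[{"dp":[10,0,0],"roll":0,"gripper":255},{"dp":[22,-8,0],"roll":0,"gripper":255},{"dp":[34,-16,0],"roll":0,"gripper":255},{"dp":[44,-20,0],"roll":0,"gripper":255},{"dp":[44,-20,0],"roll":0,"gripper":255}]' 30
python3 pose.py
python3 -m crank '[{"dp":[0,0,0],"roll":0,"gripper":66},{"dp":[0,0,0],"roll":0,"gripper":66},{"dp":[0,0,0],"roll":0,"gripper":66},{"dp":[0,0,0],"roll":0,"gripper":65.5},{"dp":[0,0,0],"roll":0,"gripper":65.5},{"dp":[0,0,0],"roll":0,"gripper":65.5}]' 20
python3 pose.py
```

```text
time_s: 34.08
eef_pos: [460.1, 14.4, 221.0]
ee_rot: [-0.499, 0.499, -0.501, 0.502]
force: [-0.6, -0.3, -2.8]
grip_width: 0.741
34.0833 tcp [460.1  14.4 221. ] F [-0.6 -0.3 -2.8] M [-0.14  0.01 -0.02] w 0.741
tray_lip [463.4 136.3 110.8] [1.2 1. ] (0.83, 0.93)
tray [459.5  64.2 133. ] [0.5 0.5] (0.86, 0.81)
tray_grip [465.6  14.3 210.1] [0.4 0.4] (0.8, 0.73)
tilt 19.993716128598038 75.53233904269425
case scene [([367.0, 227.0], 0.8), ([397.0, 248.0], 0.47)]
case side [([292.0, 172.0], 0.45)]
time_s: 35.33
eef_pos: [459.8, 15.3, 220.5]
ee_rot: [0.499, -0.499, 0.501, -0.501]
force: [-0.1, 0.3, -2.8]
grip_width: 0.743
35.3333 tcp [459.8  15.3 220.5] F [-0.1  0.3 -2.8] M [-0.1   0.01 -0.  ] w 0.743
tray_lip [458.1 138.6 109.4] [1.1 0.9] (0.71, 0.77)
tray [461.7  66.7 132. ] [0.2 0.2] (0.58, 0.77)
tray_grip [460.5  13.6 212.8] [0.4 0.4] (0.73, 0.62)
tilt 20.293595720261703 75.51555993566261
case scene [([405.0, 264.0], 0.75), ([370.0, 228.0], 0.71)]
case side []
```

One case appears to be already in the jar: scene (405,264), and the load dropped by about 0.6 N. The other is creeping. I keep relaxing the grip.

```bash
python3 -m crank '[{"dp":[0,0,0],"roll":0,"gripper":65},{"dp":[0,0,0],"roll":0,"gripper":65},{"dp":[0,0,0],"roll":0,"gripper":65},{"dp":[0,0,0],"roll":0,"gripper":64.7},{"dp":[0,0,0],"roll":0,"gripper":64.7},{"dp":[0,0,0],"roll":0,"gripper":64.7}]' 20
python3 pose.py
python3 -m crank '[{"dp":[0,0,0],"roll":0,"gripper":64.4},{"dp":[0,0,0],"roll":0,"gripper":64.4},{"dp":[0,0,0],"roll":0,"gripper":64.4}]' 20
python3 pose.py
```

```text
time_s: 36.63
eef_pos: [459.7, 15.3, 220.6]
ee_rot: [0.499, -0.499, 0.501, -0.501]
force: [-0.3, -0.0, -1.6]
grip_width: 0.749
36.6333 tcp [459.7  15.3 220.6] F [-0.3 -0.  -1.6] M [-0.11 -0.01  0.03] w 0.749
tray_lip [462.8 142.7 103.8] [0.1 0.1] (0.92, 0.61)
tray [454.7  61.  130.1] [1.5 1.3] (0.59, 0.68)
tray_grip [462.2  15.  213.5] [1.2 1. ] (0.82, 0.87)
tilt 20.262525599073296 86.15410110223569
case scene [([370.0, 227.0], 0.75), ([404.0, 265.0], 0.5)]
case side []
time_s: 37.68
eef_pos: [459.8, 15.3, 220.6]
ee_rot: [-0.499, 0.499, -0.501, 0.501]
force: [0.1, -0.4, -3.2]
grip_width: 0.749
37.6833 tcp [459.8  15.3 220.6] F [ 0.1 -0.4 -3.2] M [-0.08  0.02  0.02] w 0.749
tray [458.9  51.8 119.5] [0.5 0.4] (0.79, 0.59)
tray_grip [467.9  11.4 215.7] [0.8 0.7] (0.63, 0.79)
case scene [([370.0, 233.0], 0.61), ([402.0, 261.0], 0.6)]
case side []
```

```bash
python3 -m crank '[{"dp":[0,0,0],"roll":0,"gripper":64.3},{"dp":[0,0,0],"roll":0,"gripper":64.3},{"dp":[0,0,0],"roll":0,"gripper":64.3},{"dp":[0,0,0],"roll":0,"gripper":64.3},{"dp":[0,0,0],"roll":0,"gripper":64.3},{"dp":[0,0,0],"roll":0,"gripper":64.3}]' 20
python3 pose.py
```

```text
time_s: 38.93
eef_pos: [459.8, 15.3, 220.6]
ee_rot: [0.499, -0.499, 0.501, -0.501]
force: [-0.7, -0.2, -1.5]
grip_width: 0.746
38.9333 tcp [459.8  15.3 220.6] F [-0.7 -0.2 -1.5] M [-0.03  0.09  0.02] w 0.746
tray [457.6  56.3 119.6] [1.1 0.9] (0.88, 0.79)
tray_grip [463.3  10.6 212.7] [0.7 0.6] (0.56, 0.6)
case scene [([381.0, 270.0], 0.72), ([404.0, 262.0], 0.56)]
case side [([292.0, 169.0], 0.56)]
```

Both cases now seem to be in the jar. I firm the grip, raise the tray clear and check with a picture.

```bash
python3 -m crank '[{"dp":[0,0,0],"roll":0,"gripper":255},{"dp":[0,0,0],"roll":0,"gripper":255},{"dp":[0,0,0],"roll":0,"gripper":255},{"dp":[5,-15,0],"roll":0,"gripper":255},{"dp":[10,-35,0],"roll":0,"gripper":255},{"dp":[20,-60,0],"roll":0,"gripper":255},{"dp":[40,-60,0],"roll":0,"gripper":255},{"dp":[70,-60,0],"roll":0,"gripper":255},{"dp":[105,-60,0],"roll":0,"gripper":255},{"dp":[140,-60,0],"roll":0,"gripper":255}]' 80
python3 - <<'E'
from h import *
w=eyes.capture('side'); q=eyes.capture('scene')
a=cv2.resize(w['color'][80:280,200:400],None,fx=2,fy=2,interpolation=cv2.INTER_CUBIC);b=cv2.resize(q['color'][120:320,270:470],None,fx=2,fy=2,interpolation=cv2.INTER_CUBIC)
cv2.imwrite('pics/s13.png',np.hstack([a,b])[:,:,::-1])
for n,im in(('scene',q),('side',w)):
    for l in('case1','tray','tray_lip','tray_grip'):
        print(n,l,[(np.round(d['centre']).tolist(),round(d['confidence'],2),onz(im,d['centre'],16).round().tolist()) for d in models.spot_point(im,l)])
E
```

```text
time_s: 40.52
eef_pos: [459.2, -126.0, 280.7]
ee_rot: [-0.499, 0.499, -0.5, 0.501]
force: [1.1, -0.4, -3.2]
grip_width: 0.73
scene case1 [([382.0, 269.0], 0.67, [479.0, 131.0, 16.0]), ([403.0, 265.0], 0.6, [433.0, 155.0, 16.0])]
scene tray [([328.0, 166.0], 0.92, [375.0, -219.0, 16.0]), ([229.0, 173.0], 0.64, [622.0, -383.0, 16.0]), ([345.0, 390.0], 0.61, [729.0, 289.0, 16.0])]
scene tray_lip [([225.0, 190.0], 0.82, [663.0, -334.0, 16.0]), ([341.0, 192.0], 0.56, [407.0, -121.0, 16.0]), ([264.0, 294.0], 0.5, [748.0, 4.0, 16.0])]
scene tray_grip [([316.0, 131.0], 0.72, [313.0, -362.0, 16.0]), ([226.0, 144.0], 0.6, [568.0, -494.0, 16.0]), ([329.0, 166.0], 0.17, [373.0, -217.0, 16.0])]
side case1 [([319.0, 136.0], 0.33, [607.0, 509.0, 16.0])]
side tray [([409.0, 332.0], 0.97, [623.0, -407.0, 16.0]), ([302.0, 188.0], 0.72, [492.0, 172.0, 16.0]), ([369.0, 171.0], 0.61, [720.0, 236.0, 16.0])]
side tray_lip [([414.0, 309.0], 0.97, [653.0, -350.0, 16.0]), ([376.0, 154.0], 0.62, [771.0, 339.0, 16.0])]
side tray_grip [([311.0, 165.0], 0.87, [542.0, 306.0, 16.0]), ([363.0, 168.0], 0.6, [704.0, 256.0, 16.0]), ([396.0, 347.0], 0.59, [583.0, -438.0, 16.0]), ([275.0, 111.0], 0.56, [472.0, 764.0, 16.0])]
```

View pics/s13.png

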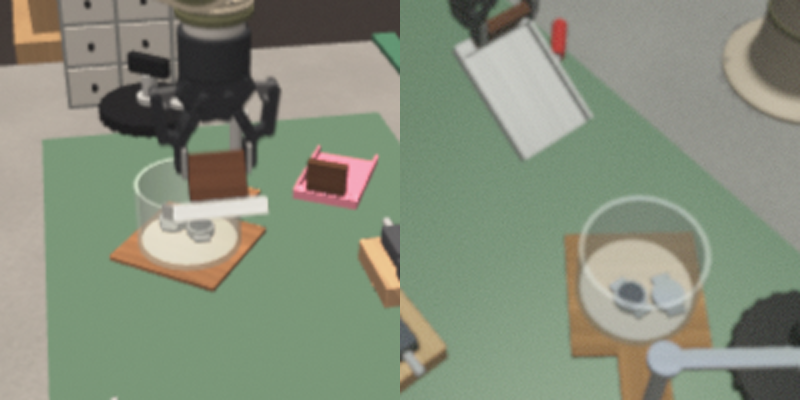

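Both cases lie in the jar (right view (630,292) and (668,293)) and the tray is empty, tilted in the grip. I move back to free bench and lower it. The lip touches first, and I drag backward while lowering so it turns flat.

```bash
python3 -m crank '[{"dp":[30,0,0],"roll":0,"gripper":255},{"dp":[60,20,0],"roll":0,"gripper":255},{"dp":[74,50,0],"roll":0,"gripper":255},{"dp":[74,80,0],"roll":0,"gripper":255},{"dp":[74,105,0],"roll":0,"gripper":255},{"dp":[74,125,0],"roll":0,"gripper":255},{"dp":[74,125,0],"roll":0,"gripper":255}]' 40
python3 -m crank '[{"dp":[4,4,0],"roll":0,"gripper":255},{"dp":[10,10,0],"roll":0,"gripper":255},{"dp":[17,16,0],"roll":0,"gripper":255},{"dp":[24,22,0],"roll":0,"gripper":255},{"dp":[31,28,0],"roll":0,"gripper":255},{"dp":[31,28,0],"roll":0,"gripper":255}]' 20
python3 - <<'E'
from h import *
s,p,R=st(); print(s['force'],s['wrist_torque'],p)
E
```

```text
time_s: 41.6
eef_pos: [457.7, -197.2, 152.1]
ee_rot: [0.499, -0.5, 0.503, -0.498]
force: [0.0, 0.3, -2.4]
grip_width: 0.734
time_s: 42.1
eef_pos: [459.1, -231.3, 127.2]
ee_rot: [-0.499, 0.499, -0.501, 0.501]
force: [-0.6, -1.0, 2.1]
grip_width: 0.733
[-0.55760358 -1.01935499  2.09784583] [ 0.000907   -0.05225572  0.05720852] [ 459.13608348 -231.33760786  127.21046316]
```

Contact at the lip is gentle (about 4.5 N net). I continue.

```bash
python3 -m crank '[{"dp":[6,7,0],"roll":0,"gripper":255},{"dp":[12,14,0],"roll":0,"gripper":255},{"dp":[18,21,0],"roll":0,"gripper":255},{"dp":[24,28,0],"roll":0,"gripper":255},{"dp":[29,35,0],"roll":0,"gripper":255},{"dp":[34,42,0],"roll":0,"gripper":255},{"dp":[38,49,0],"roll":0,"gripper":255},{"dp":[40,53,0],"roll":0,"gripper":255},{"dp":[40,53,0],"roll":0,"gripper":255}]' 20
python3 - <<'E'
from h import *
s,p,R=st(); print(s['force'],s['wrist_torque'],p)
w=eyes.capture('side'); q=eyes.capture('scene')
for l in('tray_lip','tray','tray_grip'):
    for a in models.spot_point(q,l):
        for b in models.spot_point(w,l):
            x,e=tri([(q,a['centre']),(w,b['centre'])])
            if max(e)<4 and np.hypot(*(x[:2]-[460,-180]))<140: print(l,x.round(1),np.round(e,1))
E
```

```text
time_s: 42.85
eef_pos: [458.9, -270.1, 74.1]
ee_rot: [0.499, -0.499, 0.501, -0.501]
force: [0.9, -3.0, 3.2]
grip_width: 0.729
[ 0.91431677 -2.99074586  3.17315872] [ 0.13520451 -0.24526459 -0.13016298] [ 458.90713872 -270.0522938    74.12502232]
tray_lip [ 465.2 -125.9   -4.4] [0.3 0.4]
tray [ 4.595e+02 -2.027e+02  2.000e-01] [1.8 2.3]
tray_grip [ 460.8 -273.7   65.1] [1.6 2.2]
```

```bash
python3 -m crank '[{"dp":[1,3,0],"roll":0,"gripper":255},{"dp":[1,5,0],"roll":0,"gripper":255},{"dp":[1,5,0],"roll":0,"gripper":255}]' 20
python3 -m crank '[{"dp":[0,3,0],"roll":0,"gripper":255},{"dp":[0,5,0],"roll":0,"gripper":255},{"dp":[0,5,0],"roll":0,"gripper":255}]' 20
python3 -m crank '[{"dp":[0,3,0],"roll":0,"gripper":255},{"dp":[0,3,0],"roll":0,"gripper":255}]' 20
```

```text
time_s: 43.8
eef_pos: [458.8, -270.8, 69.1]
ee_rot: [0.499, -0.499, 0.501, -0.501]
force: [0.6, -1.8, 2.4]
grip_width: 0.735
time_s: 44.05
eef_pos: [458.9, -270.7, 64.3]
ee_rot: [0.499, -0.499, 0.501, -0.501]
force: [-0.1, -2.4, 4.1]
grip_width: 0.733
time_s: 44.22
eef_pos: [458.9, -270.7, 61.3]
ee_rot: [-0.499, 0.499, -0.501, 0.501]
force: [0.4, -1.7, 3.0]
grip_width: 0.729
```

```bash
python3 -m crank '[{"dp":[0,3,0],"roll":0,"gripper":255},{"dp":[0,3,0],"roll":0,"gripper":255}]' 20
python3 -m crank '[{"dp":[0,3,0],"roll":0,"gripper":255},{"dp":[0,3,0],"roll":0,"gripper":255}]' 20
python3 -m crank '[{"dp":[0,3,0],"roll":0,"gripper":255},{"dp":[0,3,0],"roll":0,"gripper":255}]' 20
```

```text
time_s: 44.38
eef_pos: [459.0, -270.8, 61.2]
ee_rot: [-0.499, 0.5, -0.5, 0.501]
force: [-10.1, 5.2, 34.2]
grip_width: 0.733
time_s: 44.55
eef_pos: [459.3, -271.5, 60.7]
ee_rot: [-0.499, 0.5, -0.499, 0.501]
force: [-21.2, 9.1, 59.3]
grip_width: 0.734
time_s: 44.72
eef_pos: [459.7, -272.5, 59.9]
ee_rot: [-0.499, 0.5, -0.498, 0.502]
force: [-25.2, 11.2, 80.0]
grip_width: 0.732
```

The tray is firmly down, and I overpressed by the last steps. I relieve the pressure, release and retreat.

```bash
python3 -m crank '[{"dp":[0,-8,0],"roll":0,"gripper":255},{"dp":[0,-8,0],"roll":0,"gripper":255}]' 20
python3 -m crank '[{"dp":[0,0,0],"roll":0,"gripper":0},{"dp":[0,0,0],"roll":0,"gripper":0},{"dp":[0,0,0],"roll":0,"gripper":0},{"dp":[0,0,0],"roll":0,"gripper":0},{"dp":[0,-30,0],"roll":0,"gripper":0},{"dp":[0,-70,0],"roll":0,"gripper":0},{"dp":[0,-110,0],"roll":0,"gripper":0},{"dp":[0,-150,0],"roll":0,"gripper":0},{"dp":[0,-190,0],"roll":0,"gripper":0},{"dp":[0,-210,0],"roll":0,"gripper":0}]' 20
python3 - <<'E'
from h import *
w=eyes.capture('side'); q=eyes.capture('scene')
cv2.imwrite('pics/s14_side.png',w['color'][:,:,::-1]); cv2.imwrite('pics/s14_sc.png',q['color'][:,:,::-1])
for l in('tray_lip','tray','tray_grip','screwdriver','lid_grip'):
    for a in models.spot_point(q,l):
        for b in models.spot_point(w,l):
            x,e=tri([(q,a['centre']),(w,b['centre'])])
            if max(e)<4 and (x[1]>300 or l=='screwdriver' or np.hypot(*(x[:2]-[460,-180]))<140): print(l,x.round(1),np.round(e,1))
s,p,R=st(); print('x_t',R[:,0].round(3),'q',s['joints'].round(3))
dp([431,336.6,300],None)
E
```

```text
time_s: 44.88
eef_pos: [459.1, -270.7, 61.9]
ee_rot: [-0.499, 0.499, -0.5, 0.501]
force: [0.7, 0.3, -2.3]
grip_width: 0.733
time_s: 45.72
eef_pos: [459.5, -271.1, 275.2]
ee_rot: [-0.499, 0.499, -0.499, 0.503]
force: [0.4, -0.9, 0.6]
grip_width: 0.999
tray_lip [ 459.3 -118.8   -8.4] [1.1 1.2]
tray [ 458.6 -186.5   -4.7] [1.1 1.4]
tray_grip [ 463.1 -264.8   53.5] [0.5 0.7]
screwdriver [ 279.7 -236.8    0.9] [0.4 0.5]
lid_grip [436.8 331.9 209.1] [2.  1.2]
x_t [-0.003 -1.     0.   ] q [-0.753  0.318  1.445  0.     1.378 -0.75 ]
t 46.62 tcp [ 458.9 -270.7  270.6] q6 -0.75 grip 0.996 F [-0.6 -0.2 -0.2]
dp [-607.2  -29.4  -29.7]
```

The tray is flat at (459,-188), with its grip point 53 mm above the bench. Now the lid: I return to the bar pose where I released it.

```bash
python3 -m crank '[{"dp":[-607,-30,-28],"roll":-0.908,"gripper":0},{"dp":[-607,-30,-28],"roll":-0.908,"gripper":0},{"dp":[-607,-30,-28],"roll":-0.908,"gripper":0},{"dp":[-607,-30,-28],"roll":-0.908,"gripper":0},{"dp":[-607,-30,-28],"roll":-0.908,"gripper":0},{"dp":[-607,-30,-28],"roll":-0.908,"gripper":0},{"dp":[-607,-30,-28],"roll":-0.908,"gripper":0},{"dp":[-607,-30,-28],"roll":-0.908,"gripper":0},{"dp":[-607,-30,-28],"roll":-0.908,"gripper":0},{"dp":[-607,-30,-28],"roll":-0.908,"gripper":0}]'
python3 - <<'E'
from h import *
s,p,R=st()
dp([431,336.6,300],np.arctan2(.786,.618)); print(R[:,0])
E
```

```text
time_s: 47.45
eef_pos: [440.4, 147.1, 291.5]
ee_rot: [0.668, -0.668, 0.231, -0.231]
force: [1.4, -0.8, -0.4]
grip_width: 0.997
t 47.45 tcp [440.4 147.1 291.5] q6 -0.836 grip 0.997 F [ 1.4 -0.8 -0.4]
dp [-124.4   -8.5  143.2] roll 0.001 (or ±pi); q6 sense: check
[ 7.86468560e-01 -6.17630069e-01  5.50111943e-04]
```

```bash
python3 -m crank '[{"dp":[-124,-8,143],"roll":0,"gripper":0},{"dp":[-124,-8,143],"roll":0,"gripper":0},{"dp":[-124,-8,143],"roll":0,"gripper":0},{"dp":[-124,-8,143],"roll":0,"gripper":0},{"dp":[-124,-8,143],"roll":0,"gripper":0},{"dp":[-124,-8,143],"roll":0,"gripper":0},{"dp":[-124,-8,143],"roll":0,"gripper":0}]'
python3 - <<'E'
from h import *
w=eyes.capture('wrist')
for d in models.spot_point(w,'lid_grip'): print(np.round(d['centre']),d['confidence'],onz(w,d['centre'],202))
e=models.spot_in(w,'lid_grip'); print(e[:2], proj(w,[431,336.6,205]))
dp([431,336.6,207.5],np.arctan2(.786,.618))
E
```

```text
time_s: 48.03
eef_pos: [431.4, 334.9, 298.7]
ee_rot: [-0.668, 0.669, -0.23, 0.23]
force: [-0.3, 0.1, 0.1]
grip_width: 0.998
[316. 210.] 0.61 [430.67628375 336.60460147 202.        ]
[{'extent': [316.8, 182.6, 174.1, 165.0], 'confidence': 0.67}] [316.28055003 211.351981  ]
t 48.18 tcp [432.  333.2 299.2] q6 -0.461 grip 1.001 F [-0.1 -1.  -0.7]
dp [-2.9 91.7  2. ] roll -0.001 (or ±pi); q6 sense: check
```

```bash
python3 -m crank '[{"dp":[-2,40,2],"roll":0,"gripper":0},{"dp":[-2,80,2],"roll":0,"gripper":0},{"dp":[-2,92,2],"roll":0,"gripper":0},{"dp":[-2,92,2],"roll":0,"gripper":255},{"dp":[-2,92,2],"roll":0,"gripper":255},{"dp":[-2,92,2],"roll":0,"gripper":255},{"dp":[-2,92,2],"roll":0,"gripper":255},{"dp":[-2,92,2],"roll":0,"gripper":255},{"dp":[-2,92,2],"roll":0,"gripper":255},{"dp":[-2,92,2],"roll":0,"gripper":255}]' 50
python3 -m crank '[{"dp":[1.1,0,-14.9],"roll":-0.1,"gripper":255},{"dp":[3.8,0,-29.7],"roll":-0.2,"gripper":255},{"dp":[7.8,0,-44.1],"roll":-0.3,"gripper":255},{"dp":[13.3,0,-58],"roll":-0.4,"gripper":255},{"dp":[20.2,0,-71.3],"roll":-0.5,"gripper":255},{"dp":[28.4,0,-83.8],"roll":-0.6,"gripper":255},{"dp":[37.7,0,-95.5],"roll":-0.7,"gripper":255},{"dp":[48.2,0,-106.2],"roll":-0.8,"gripper":255},{"dp":[48.2,0,-106.2],"roll":-0.8,"gripper":255}]' 50
python3 - <<'E'
from h import *
s,p,R=st(); print(s['wrist_torque'],R[:,0]); dp([459.8,126.8,207.6])
E
```

```text
time_s: 49.02
eef_pos: [431.8, 337.1, 208.3]
ee_rot: [0.669, -0.668, 0.231, -0.232]
force: [-1.0, -1.0, 5.5]
grip_width: 0.197
time_s: 49.77
eef_pos: [403.5, 222.2, 208.2]
ee_rot: [-0.705, 0.706, 0.049, -0.049]
force: [-6.7, -3.1, 9.1]
grip_width: 0.199
[-0.29544044  1.06348251  0.07039024] [ 9.90351313e-01  1.38579409e-01 -1.58239746e-04]
t 49.77 tcp [403.5 222.2 208.2] q6 -1.461 grip 0.199 F [-6.7 -3.1  9.1]
dp [  42.5    0.6 -102.2]
```

```bash
python3 -m crank '[{"dp":[1.1,0,-14.9],"roll":-0.1,"gripper":255},{"dp":[3.8,0,-29.7],"roll":-0.2,"gripper":255},{"dp":[7.8,0,-44.1],"roll":-0.3,"gripper":255},{"dp":[13.3,0,-58],"roll":-0.4,"gripper":255},{"dp":[20.2,0,-71.3],"roll":-0.5,"gripper":255},{"dp":[28.4,0,-83.8],"roll":-0.6,"gripper":255},{"dp":[37.7,0,-95.5],"roll":-0.7,"gripper":255},{"dp":[42.8,0,-101.5],"roll":-0.75,"gripper":255},{"dp":[43.2,0,-103],"roll":-0.75,"gripper":255},{"dp":[43.2,0,-103],"roll":-0.75,"gripper":255}]' 50
python3 - <<'E'
from h import *
s,p,R=st(); print(s['wrist_torque'],R[:,0]); dp([459.8,126.8,207.6])
E
```

```text
time_s: 50.6
eef_pos: [460.2, 127.6, 208.1]
ee_rot: [0.64, -0.639, -0.303, 0.302]
force: [-5.2, 2.1, 9.6]
grip_width: 0.2
[0.35463076 0.9457492  0.09973685] [0.63401744 0.77331826 0.00086474]
t 50.6 tcp [460.2 127.6 208.1] q6 -2.432 grip 0.2 F [-5.2  2.1  9.6]
dp [-0.9  0.5 -0.1]
```

```bash
python3 -m crank '[{"dp":[0,0,-2],"roll":0,"gripper":255},{"dp":[0,0,-3],"roll":0,"gripper":255},{"dp":[0,0,-3],"roll":0,"gripper":255}]' 50
```

```text
time_s: 50.85
eef_pos: [460.9, 127.1, 208.0]
ee_rot: [0.641, -0.637, -0.302, 0.303]
force: [-14.1, 9.1, 13.2]
grip_width: 0.199
```

Stop reached: force rises with little motion. I screw the lid home.

```bash
python3 -m crank '[{"dp":[0,0.6,2],"roll":0.12,"gripper":255},{"dp":[0,1.2,2],"roll":0.24,"gripper":255},{"dp":[0,1.8,2],"roll":0.36,"gripper":255},{"dp":[0,2.4,2],"roll":0.48,"gripper":255},{"dp":[0,3,2],"roll":0.6,"gripper":255},{"dp":[0,3.6,2],"roll":0.72,"gripper":255},{"dp":[0,4.2,2],"roll":0.84,"gripper":255},{"dp":[0,4.8,2],"roll":0.96,"gripper":255},{"dp":[0,5.4,2],"roll":1.08,"gripper":255},{"dp":[0,6,2],"roll":1.2,"gripper":255}]' 50
python3 -m crank '[{"dp":[0,0.6,0],"roll":0.12,"gripper":255},{"dp":[0,1.2,0],"roll":0.24,"gripper":255},{"dp":[0,1.8,0],"roll":0.36,"gripper":255},{"dp":[0,2.4,0],"roll":0.48,"gripper":255},{"dp":[0,3,0],"roll":0.6,"gripper":255},{"dp":[0,3.6,0],"roll":0.72,"gripper":255},{"dp":[0,4.2,0],"roll":0.84,"gripper":255},{"dp":[0,4.8,0],"roll":0.96,"gripper":255},{"dp":[0,5.4,0],"roll":1.08,"gripper":255},{"dp":[0,6,0],"roll":1.2,"gripper":255}]' 50
python3 - <<'E'
from h import *
s,p,R=st(); print(s['wrist_torque'],'tool x ang',np.arctan2(R[1,0],R[0,0]),'bar start .986-pi or so'); dp([459.8,126.8,192.5],.986+np.pi/2)
E
```

```text
time_s: 51.68
eef_pos: [460.7, 126.9, 202.1]
ee_rot: [-0.698, 0.698, -0.113, 0.113]
force: [-6.6, -0.7, 9.3]
grip_width: 0.2
time_s: 52.52
eef_pos: [460.2, 126.5, 196.0]
ee_rot: [-0.512, 0.513, -0.488, 0.487]
force: [-10.5, -2.5, 10.7]
grip_width: 0.202
[-0.52209091  1.52955749  0.14373964] tool x ang -1.5209150293984406 bar start .986-pi or so
t 52.52 tcp [460.2 126.5 196. ] q6 -0.027 grip 0.202 F [-10.5  -2.5  10.7]
dp [-0.3  3.5 -0.4] roll 0.635 (or ±pi); q6 sense: check
```

```bash
python3 -m crank '[{"dp":[0,0.6,0],"roll":0.12,"gripper":255},{"dp":[0,1.2,0],"roll":0.24,"gripper":255},{"dp":[0,1.8,0],"roll":0.36,"gripper":255},{"dp":[0,2.4,0],"roll":0.48,"gripper":255},{"dp":[0,3,0],"roll":0.6,"gripper":255},{"dp":[0,3.3,0],"roll":0.66,"gripper":255},{"dp":[0,3.3,0],"roll":0.7,"gripper":255},{"dp":[0,3.5,0],"roll":0.75,"gripper":255},{"dp":[0,3.5,0],"roll":0.75,"gripper":255}]' 60
python3 - <<'E'
from h import *
s,p,R=st(); print(s['wrist_torque'],'tool x ang',np.arctan2(R[1,0],R[0,0])); dp([459.8,126.8,192.5],.986+np.pi/2)
E
```

```text
time_s: 53.27
eef_pos: [460.0, 126.8, 192.6]
ee_rot: [0.299, -0.301, 0.64, -0.64]
force: [-11.6, -1.4, 12.2]
grip_width: 0.203
[-0.14756891  1.66477469  1.30142099] tool x ang -2.2649135114617325
t 53.27 tcp [460.  126.8 192.6] q6 0.718 grip 0.203 F [-11.6  -1.4  12.2]
dp [ 0.1  0.1 -0.1] roll -0.109 (or ±pi); q6 sense: check
```

The torque of 1.3 N m shows the lid at its stop. I release and retreat.

```bash
python3 -m crank '[{"dp":[0,0,0],"roll":-0.05,"gripper":255},{"dp":[0,0,0],"roll":-0.05,"gripper":0},{"dp":[0,0,0],"roll":-0.05,"gripper":0},{"dp":[0,0,0],"roll":-0.05,"gripper":0},{"dp":[0,0,0],"roll":-0.05,"gripper":0},{"dp":[0,-30,0],"roll":-0.05,"gripper":0},{"dp":[0,-70,0],"roll":-0.05,"gripper":0},{"dp":[0,-110,0],"roll":-0.05,"gripper":0},{"dp":[0,-130,0],"roll":-0.05,"gripper":0}]' 50
python3 -m crank '[{"dp":[-30,0,0],"roll":0,"gripper":0},{"dp":[-60,0,0],"roll":0,"gripper":0},{"dp":[-60,0,0],"roll":0,"gripper":0}]'
python3 - <<'E'
from h import *
s,p,R=st(); print(p,s['force'])
w=eyes.capture('side'); q=eyes.capture('scene'); v=eyes.capture('wrist')
a=cv2.resize(w['color'][70:350,200:480],(400,400));b=cv2.resize(q['color'][90:330,250:490],(400,400))
cv2.imwrite('pics/s15.png',np.hstack([a,b])[:,:,::-1])
for n,im in(('scene',q),('side',w),('wrist',v)):
    for l,z in(('case1',20),('tray',0),('tray_grip',52),('tray_lip',4),('lid_grip',187),('screwdriver',5),('polish',0),('vise',0)):
        print(n,l,[(np.round(d['centre']).tolist(),round(d['confidence'],2),onz(im,d['centre'],z).round().tolist()) for d in models.spot_point(im,l)][:3])
E
```

```text
time_s: 54.02
eef_pos: [461.8, 126.8, 326.1]
ee_rot: [-0.318, 0.314, -0.632, 0.634]
force: [0.8, 0.8, 1.1]
grip_width: 0.996
time_s: 54.27
eef_pos: [498.8, 177.2, 321.0]
ee_rot: [0.316, -0.316, 0.633, -0.632]
force: [1.1, 0.7, -0.9]
grip_width: 1.001
[498.81769991 177.19876552 321.01541752] [ 1.1425636   0.70263322 -0.86342306]
scene case1 []
scene tray [([344.0, 391.0], 0.86, [730.0, 286.0, 0.0]), ([231.0, 173.0], 0.78, [614.0, -392.0, 0.0]), ([309.0, 191.0], 0.74, [469.0, -188.0, 0.0])]
scene tray_grip [([295.0, 164.0], 0.93, [466.0, -258.0, 52.0]), ([227.0, 142.0], 0.78, [575.0, -460.0, 52.0]), ([340.0, 344.0], 0.76, [686.0, 218.0, 52.0])]
scene tray_lip [([328.0, 206.0], 0.89, [461.0, -110.0, 4.0]), ([221.0, 188.0], 0.76, [667.0, -355.0, 4.0])]
scene lid_grip [([397.0, 226.0], 0.79, [457.0, 129.0, 187.0])]
scene screwdriver [([344.0, 150.0], 0.64, [290.0, -248.0, 5.0]), ([263.0, 292.0], 0.39, [745.0, -5.0, 5.0])]
scene polish [([230.0, 240.0], 0.78, [731.0, -188.0, 0.0])]
scene vise [([266.0, 292.0], 0.88, [739.0, -2.0, 0.0])]
side case1 []
side tray [([310.0, 275.0], 0.87, [454.
[... 486 characters left out ...]
.0, 5.0]), ([293.0, 168.0], 0.35, [484.0, 317.0, 5.0])]
side polish [([418.0, 261.0], 0.96, [728.0, -187.0, 0.0]), ([320.0, 136.0], 0.16, [616.0, 542.0, 0.0])]
side vise [([398.0, 221.0], 0.75, [732.0, -19.0, 0.0]), ([235.0, 300.0], 0.74, [275.0, -237.0, 0.0])]
wrist case1 [([526.0, 163.0], 0.59, [734.0, 4.0, 20.0])]
wrist tray [([423.0, 345.0], 0.78, [459.0, -189.0, 0.0])]
wrist tray_grip [([426.0, 47.0], 0.73, [688.0, 213.0, 52.0])]
wrist tray_lip [([399.0, 319.0], 0.65, [455.0, -116.0, 4.0])]
wrist lid_grip [([308.0, 262.0], 0.58, [457.0, 130.0, 187.0])]
wrist screwdriver []
wrist polish [([568.0, 260.0], 0.79, [727.0, -190.0, 0.0])]
wrist vise [([528.0, 166.0], 0.7, [744.0, -12.0, 0.0])]
```

View pics/s15.png

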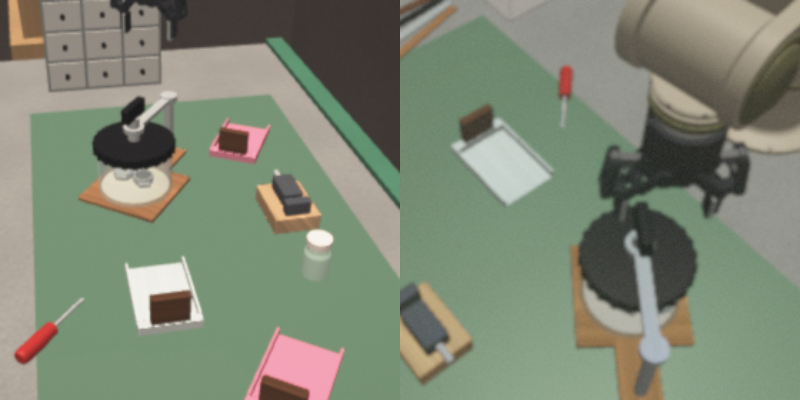

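The picture shows the lid on the jar (left (133,145)), both cases visible inside through the glass (about (125,172) and (143,178)), and the tray flat and empty at (165,295). The bystanders are in place and the gripper is clear.

```bash
python3 -c "
from h import *
print(ctrl.finish_job())"
```

```text
the job is handed in; nothing more can be done
None
```

The job is done and handed in at about 54 s of the 210 s allowed; the hand-in reported no verdict. Only two cases were there: case1, already on the tray, and one loose case.

I put the loose case on the tray, unscrewed the lid (about 3.05 rad) and swung it to about 1.55 rad. I then tipped both cases into the jar, set the tray down on free bench and screwed the lid home again.

**Last checks:**
- **Cases:** both show inside the jar through the glass, and none is left on the tray or the bench.
- **Tray:** it is empty and flat at about (459, -188), with its grip point about 53 mm up.
- **Lid:** the swing arm met its stop on the way back. The lid then met its own stop at 1.3 N m, with the bar in line with the arm.
- **Bystanders:** the vise, screwdriver and polish jar read within network scatter of where they started. The screwdriver scattered most, about 10 to 15 mm.
- **Gripper:** open and clear of everything.

**What went less well:**
- **Tipping:** the tool cannot pitch, so I gripped the handle across its 64 mm width and let the tray turn in the pads under a very light grip.
- **Jar wall:** one try at pressing the lip against the jar's inner wall wedged, at about 37 N sideways, and I dropped it.
- **Setting down:** I overpressed the tray briefly, to about 80 N upward at the wrist (limit 120 N).
- **Camera readings:** tray heights from the cameras scatter by several millimetres. The lip read 4 to 8 mm below the bench, so flatness rests on the contact force and the pictures.

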